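Strip the centrifuge spindle and lay out its parts

TASK

The centrifuge spindle is ready to be stripped: take its four loose parts off and set each down gently, flat and the same way up, in the middle of its own place: the brass cap nut in the white porcelain dish, the rubber ring on the cork pad, the ball bearing in the steel pan and the red-painted flange on the black granite plate. Do not let any part drop, and leave the tube rack and the bearing puller where they are.

Things in the scene. Friction and masses are not known exactly. Their poses are not given: they have to be found in the camera images.
- nut_center (a point): Brass domed hexagon cap nut, unscrewed, on top of the stack on the spindle (underside 97 mm above the bench). 27 mm across flats, 31 over corners, 25 tall: lower 15 mm upright flats, above them a 24 mm wide dome. Blind 12 mm bore below; the spindle end reaches 9 mm into it. Point: its centre, half-way up. z up; x is square to a pair of flats (they repeat every 60 degrees).
- buffer_center (a point): Black rubber ring, second from the top, loose on the bearing under the nut (underside 83 mm above the bench). 40 mm outside, 16 mm bore, 14 mm thick, around a 13 mm thick length of the stepped spindle. Point: its centre, half-way up. z up.
- bearing_center (a point): Steel ball bearing with blue shield, third from the top, under the rubber ring (underside 68 mm above the bench). 52 mm outside, 20 mm bore, 15 mm thick. Already drawn off its seat: loose on the flange, around a 17 mm thick length of the spindle. Point: its centre, half-way up. z up.
- flange_center (a point): Red-painted iron flange (plain disc), lowest of the stepped stack, on the dark top face (100 mm wide, 50 mm above the bench) of a fixed round grey motor. 64 mm outside, 28 mm bore, 18 mm thick, loose around a 25 mm thick length of the steel spindle, which stands up out of the motor and ends 106 mm above the bench. Point: its centre, half-way up. z up.
- dish: Round white porcelain dish, fixed. 112 mm over its flared rim, 14 mm high; flat inner floor 5 mm above the bench, about 84 mm wide. Origin: centre of its underside, on the bench. z up.
- cork: Round cork pad, fixed, 100 mm wide, 6 mm thick, top 6 mm above the bench. Origin: centre of its underside, on the bench. z up.
- pan: Square shallow steel parts pan, empty, fixed. 122 mm outside, walls 3 mm thick and (with the rolled rim) 14 mm high; flat inner floor 116 mm square, 3 mm above the bench. Origin: centre of its underside, on the bench. z up, x and y along its sides.
- granite: Square black granite surface plate, fixed. 110 mm square; smooth top 30 mm above the bench. Origin: centre of its underside, on the bench. z up, x and y along its sides.
- rack: Pine rack with four glass centrifuge tubes, loose, 170 x 56 mm, 116 mm high over the tubes; leave it alone. Origin: centre of its underside; x along its length.
- puller: Steel bearing puller with a white porcelain handle, loose, lying flat, about 200 x 110 mm, 22 mm high; leave it alone. Origin: on the bench under its crossbar; x runs along its screw from the handle (108 mm behind the origin) to the jaws (93 mm ahead).
Not all that is in view belongs to the job. What is meant by the part that bears nut_center is not blue, and is the smaller of those in its own colour. There is more than one size of the part that bears bearing_center; the job needs the smaller.

How it is judged:
By the outcome, as a careful person would: the job done as asked, in the order asked, and still so for the second after the job is handed in, with the robot touching nothing.
It also fails if it takes over 128 s, if anything falls off the work surface, if the arm or the gripper's body presses on something with over 40 N, if the wrist force passes 120 N, or if a joint passes its speed limit or range.

ROBOT

A 6-joint arm with a two-finger parallel gripper is mounted at the origin on the work surface. World frame = base frame: x ahead of the robot, y to its left, z up, the work surface at z = 0. Lengths are in m, angles in rad, forces in N, time in s.
With the tool pointing down it reaches from about 0.3 to 0.875 m from the base axis. Payload 6.4 kg.
Tool frame: the origin (TCP) lies at the very end of the fingers, on their centre line; the grasp point (between the pads) lies 19 mm behind it; z points along the fingers, y is the direction in which the jaws open and shut (so a half turn about z gives the same grasp; the last joint's range is limited). The gripper opens to 85 mm and grips with 20 to 120 N. Pads are 22 mm wide; open, the fingers measure 114 mm over their backs; the gripper's body (76 mm by 85 mm) begins 54 mm behind the grasp point. The pads swing forward as they close: fully open they stand 13 mm farther back than shut.
Start: joints at [-1.42, 0.181, 1.607, -0, 1.354, -0.206], TCP at [0.201, -0.539, 0.231] pointing down, gripper open.
Joint ranges: [-2.99, 2.99], [-0.89, 2.07], [0.3, 2.58], [-1.14, 4.28], [0, 2.63], [-3.12, 3.12]. Speed limits (rad/s): [2.57, 2.57, 3.01, 3.14, 3.14, 3.14].

INTERFACE

Orientations are given as a unit quaternion [w, x, y, z].
In Python, from bench import * gives the robot as it stands.
- The arm moves only by the tool arm_command, never from a script. Its argument "motion" is text: rows parted by semicolons, each of 7 numbers parted by spaces: the shift along the tool's x, y, z in units of 0.2 m (1.0 is 0.2 m), then the turn, a rotation vector about the tool's x, y, z in units of 60 degrees (1.0 is 60 degrees), then the opening, from 0 (shut) to 1 (fully open). In form: tx ty tz ax ay az grip; .... A call has 1 to 10 rows; each row shifts and turns the pose as measured when the row begins, along the tool's axes as they then stand; what a row does not reach is not made up. A row lasts 1/12 s, in which the tool goes at most 41.7 mm and 7.16 degrees, less where a joint would pass 70% of its speed; a pose out of reach is approached as far as the arm can. A call with a number of a shift or a turn outside -1 to 1 is refused whole. A call with a gripper value outside its range is refused whole. The fingers move at their own pace and stop on an object; the grip force is fixed at half the most. Time passes only in rows, so rows that do not move let the fingers close. It gives the time, the measured TCP pose, the force and the opening at its end, in the units of the state.
- get_obs(): the state, without advancing time (a new reading comes with each control period).
- camera(name): name is "scene" or "top" or "wrist"; returns a dict with "img" (480x640x3 uint8, red, green, blue), "intrinsics" (3x3 intrinsics, pixels), "distortion" ([k1, k2, p1, p2, k3] as OpenCV has them; the pictures are not rectified), "pose" (4x4, takes a point from camera to world coordinates); the wrist camera has in their place "mount" (4x4, takes a point from camera to tool coordinates, whose origin is the TCP and whose axes are the flange's). Camera axes: x right, y down, z forward; pixel columns grow to the right and rows downward; lengths in m; the calibration is good to about 2 mm. A picture is of the moment at which its call begins: read the wrist's pose just before it. There is no depth.
- hand_in(): hands the job in, once; it reports no verdict.
Trained networks look in the newest picture that a camera, given by its name, has taken for a name from the list of things; names that differ only in an ending like _2 or _b are one class to them, and where a whole thing is asked for, a point or a joint stands for the part that bears it (a point fixed in the world has none). Each returns a list of dicts, best first, with "conf" (0 to 1); they miss things now and then, are a little off and sometimes report something else, mostly with a low value. They report only what shows in the picture. A call takes as long as a camera call. They do not tell look-alikes from the thing itself.
- search_frame(camera, target): "box" ([left, top, right, bottom] in pixels, round what is visible of it).
The state is a dict: "time_s": time; "q": joint angles; "dq": joint speeds; "joint_efforts": joint torques, N m; "eef_pos": TCP position; "eef_rot": TCP orientation; "wrist_force": force on the tool from outside, world axes, zero at the start; "torque": the same for the moment, N m; "opening": opening from 0.0 (shut) to 1.0 (fully open).
Only numpy, scipy, OpenCV 4.12 (cv2) and the standard library are available. Lean on these libraries where they do the work, as an engineer would, in place of code of your own. Each camera call takes 0.05 s, during which the arm holds its last target.

## Working session

There is one attempt and no reset: what is moved stays moved. The work goes in short steps, Python scripts to look and compute and a tool call to move; the robot and the scene stay as the last step left them, time stands still between calls to the robot, and variables do not carry over. Pictures are saved under pics/ and viewed, and the job is handed in when it is done.

Besides the shell and the picture viewer there is one more tool, called by a JSON object that holds its "method" and its "body", one argument or row to a line. arm_command: Moves the arm, as the interface text tells. Shifts and turns lie within -1 to 1; 1 stands for 0.2 m of shift or 60 degrees of turn. Its arguments: {"type":"object","properties":{"motion":{"type":"string"}},"required":["motion"]}

```bash
mkdir -p pics; ls; python3 - <<'E'
from bench import *
import cv2,numpy as np
o=get_obs(); print(o)
for n in ["scene","top"]:
    c=camera(n); cv2.imwrite(f"pics/{n}0.png",c["img"][:,:,::-1]); print(n,c["intrinsics"],c["distortion"],c["pose"])
    for t in ["nut_center","buffer_center","bearing_center","flange_center","dish","cork","pan","granite","rack","puller"]:
        try: print(t,[(np.round(d["box"]).astype(int).tolist(),round(d["conf"],2)) for d in search_frame(n,t)][:5])
        except Exception as e: print(t,e)
E
```

```text
pics
{'time_s': 0.0, 'q': array([-1.42029399e+00,  1.81556428e-01,  1.60802443e+00, -8.82000656e-06,
        1.35380342e+00, -2.06299222e-01]), 'dq': array([-0.00170339,  0.00081239, -0.00090263,  0.00033137, -0.00028388,
       -0.00024794]), 'joint_efforts': array([-1.64126810e-03, -4.44875479e+01, -3.51338053e+01, -4.38600982e-04,
        9.05655732e-03, -2.30514172e-05]), 'eef_pos': array([ 0.20076328, -0.53821106,  0.23036757]), 'eef_rot': array([-8.95582099e-04,  9.84128178e-01,  1.77456828e-01,  2.06844217e-05]), 'wrist_force': array([ 0.84713618,  0.30815127, -0.98045688]), 'torque': array([-0.00175122, -0.03954169,  0.01578375]), 'opening': 0.9999829232284416}
scene [[550.06839534   0.         317.10371644]
 [  0.         550.06839534 241.95331714]
 [  0.           0.           1.        ]] [-0.09803282  0.          0.          0.          0.        ] [[ 0.37255991  0.77338204 -0.5129126   1.15156447]
 [ 0.92797884 -0.31486581  0.1992857  -0.23466065]
 [-0.00737466 -0.5502179  -0.83498855  1.02310615]
 [ 0.          0.          0.          1.        ]]
nut_center [([238, 286
[... 684 characters left out ...]
2.55918740e-02 -9.95206735e-01  9.43854372e-02  4.70668101e-01]
 [-9.99672454e-01  2.54585434e-02 -2.61669194e-03  1.76594586e-02]
 [ 2.01233693e-04 -9.44214877e-02 -9.95532291e-01  1.11757112e+00]
 [ 0.00000000e+00  0.00000000e+00  0.00000000e+00  1.00000000e+00]]
nut_center [([394, 248, 413, 265], 0.66), ([133, 171, 182, 255], 0.6), ([400, 186, 414, 198], 0.42)]
buffer_center []
bearing_center [([331, 182, 360, 211], 0.96), ([392, 197, 408, 205], 0.43)]
flange_center [([389, 200, 409, 214], 0.52)]
dish [([428, 265, 485, 317], 0.64), ([188, 265, 231, 311], 0.56)]
cork [([305, 245, 345, 282], 0.58)]
pan [([227, 182, 283, 241], 0.57), ([473, 168, 522, 241], 0.56)]
granite []
rack []
puller []
```

View pics/scene0.png

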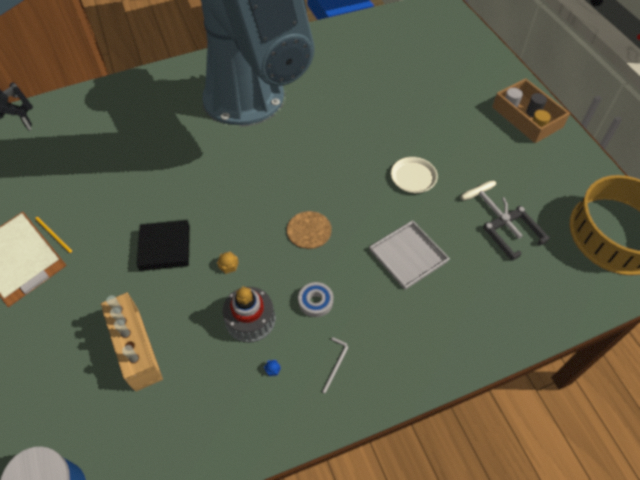

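View pics/top0.png

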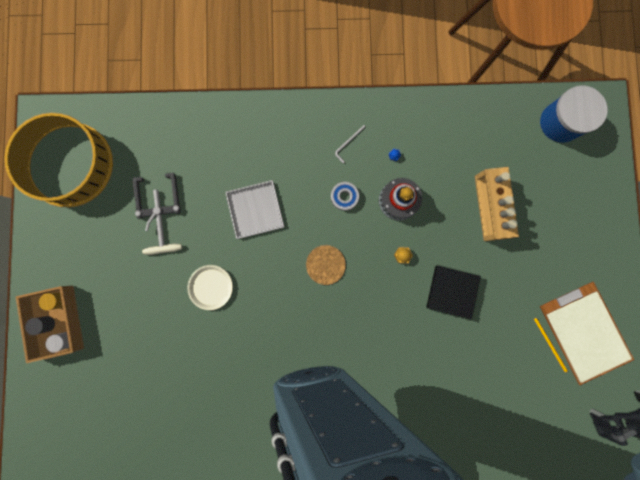

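```bash
cat > h.py <<'E'
import numpy as np,cv2
from scipy.spatial.transform import Rotation as R
def ray(c,uv,pose=None):
    p=cv2.undistortPoints(np.array([[uv]],float),c["intrinsics"],np.array(c["distortion"]))[0,0]
    P=c["pose"] if pose is None else pose
    return P[:3,3],P[:3,:3]@np.array([p[0],p[1],1.])
def onz(c,uv,z,pose=None):
    o,d=ray(c,uv,pose); return (o+d*(z-o[2])/d[2])
def proj(c,X,pose=None):
    P=c["pose"] if pose is None else pose
    X=np.atleast_2d(X).astype(float)
    Xc=(X-P[:3,3])@P[:3,:3]
    return cv2.projectPoints(Xc,np.zeros(3),np.zeros(3),c["intrinsics"],np.array(c["distortion"]))[0][:,0]
def tcp(o):
    w,x,y,z=o["eef_rot"]; T=np.eye(4); T[:3,:3]=R.from_quat([x,y,z,w]).as_matrix(); T[:3,3]=o["eef_pos"]; return T
def wristpose(o,c): return tcp(o)@c["mount"]
E
python3 - <<'E'
from bench import *
from h import *
for n,rois in [("top",dict(stack=(370,160,450,240),dg=(380,230,500,330),pan=(210,160,300,250),dishcork=(180,230,360,320))),("scene",dict(stack=(205,235,345,345),granite=(120,205,210,285),dish=(280,140,460,300)))]:
    c=camera(n)
    for k,(a,b,d,e) in rois.items():
        im=c["img"][b:e,a:d,::-1]; s=min(800/(d-a),600/(e-b)); cv2.imwrite(f"pics/{n}_{k}.png",cv2.resize(im,None,fx=s,fy=s,interpolation=cv2.INTER_CUBIC)); print(n,k,s)
E
```

```text
top stack 7.5
top dg 6.0
top pan 6.666666666666667
top dishcork 4.444444444444445
scene stack 5.454545454545454
scene granite 7.5
scene dish 3.75
```

```bash
python3 - <<'E'
from bench import *
from h import *
c=camera("top");s=camera("scene")
def seg(c,roi,f,name):
    a,b,d,e=roi; im=c["img"][b:e,a:d]; hsv=cv2.cvtColor(im,cv2.COLOR_RGB2HSV)
    m=f(hsv).astype(np.uint8); n,l,st,ce=cv2.connectedComponentsWithStats(m); i=1+np.argmax(st[1:,4])
    cnt=max(cv2.findContours((l==i).astype(np.uint8),0,2)[0],key=cv2.contourArea)
    return (cv2.convexHull(cnt)[:,0].astype(float)+[a,b])
H,S,V=0,1,2
bg=lambda h:~((h[...,0]>45)&(h[...,0]<95)&(h[...,1]>40))
white=lambda h:(h[...,1]<60)&(h[...,2]>130)
cork=lambda h:(h[...,0]<25)&(h[...,1]>60)
blk=lambda h:h[...,2]<35
gray=lambda h:(h[...,1]<40)&(h[...,2]>80)
for cam,nm,L in [(c,"top",dict(dish=((180,255,240,320),white,.014),cork=((300,240,355,290),cork,.006),granite=((420,255,490,330),blk,.030),pan=((215,170,295,250),gray,.014))),
              (s,"scene",dict(dish=((380,150,450,200),white,.014),cork=((280,205,340,255),cork,.006),granite=((130,210,197,280),blk,.03),pan=((362,215,455,295),gray,.014)))]:
    for k,(roi,f,z) in L.items():
        h=seg(cam,roi,f,k)
        W=np.array([onz(cam,p,z)[:2] for p in h]).astype(np.float32)
        (cx,cy),(w,hh),ang=cv2.minAreaRect(W); (ex,ey),rr=cv2.minEnclosingCircle(W)
        print(nm,k,"rect",round(cx,4),round(cy,4),round(w,4),round(hh,4),round(ang,1),"circ",round(ex,4),round(ey,4),round(rr,4))
for z,uvt,uvs,n in [(.122,(405,192),(245,294),"nuttop")]:
    print(n,onz(c,uvt,z),onz(s,uvs,z))
E
```

```text
top dish rect 0.4347 0.2959 0.1143 0.1124 0.3 circ 0.4346 0.2965 0.0582
top cork rect 0.4832 0.0042 0.099 0.0985 88.5 circ 0.4831 0.0042 0.0508
top granite rect 0.4082 -0.308 0.1114 0.1041 74.1 circ 0.4074 -0.3079 0.0736
top pan rect 0.6288 0.1826 0.1325 0.1328 13.4 circ 0.6285 0.1828 0.0886
scene dish rect 0.437 0.2952 0.111 0.1143 63.7 circ 0.4373 0.2954 0.058
scene cork rect 0.4873 0.003 0.1015 0.1012 67.8 circ 0.4872 0.0039 0.0525
scene granite rect 0.421 -0.3119 0.1097 0.1182 74.1 circ 0.4205 -0.3089 0.0772
scene pan rect 0.6329 0.181 0.1336 0.1318 12.4 circ 0.634 0.1806 0.0904
nuttop [ 0.64358981 -0.18206384  0.122     ] [ 0.65484669 -0.1864013   0.122     ]
```

View pics/top_stack.png

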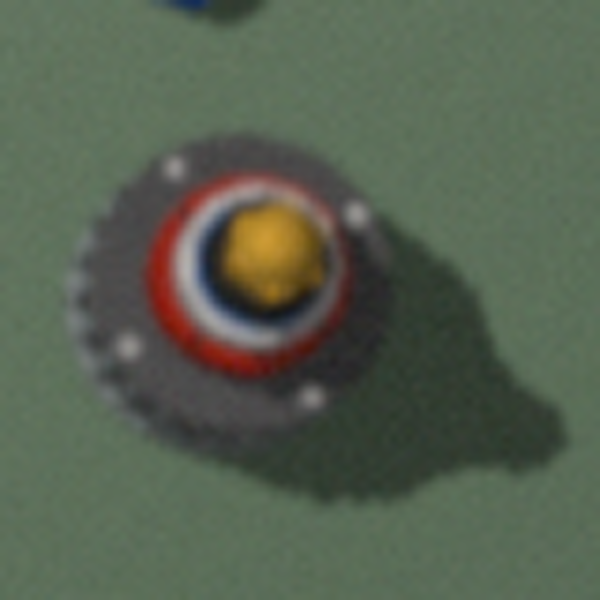

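View pics/scene_stack.png

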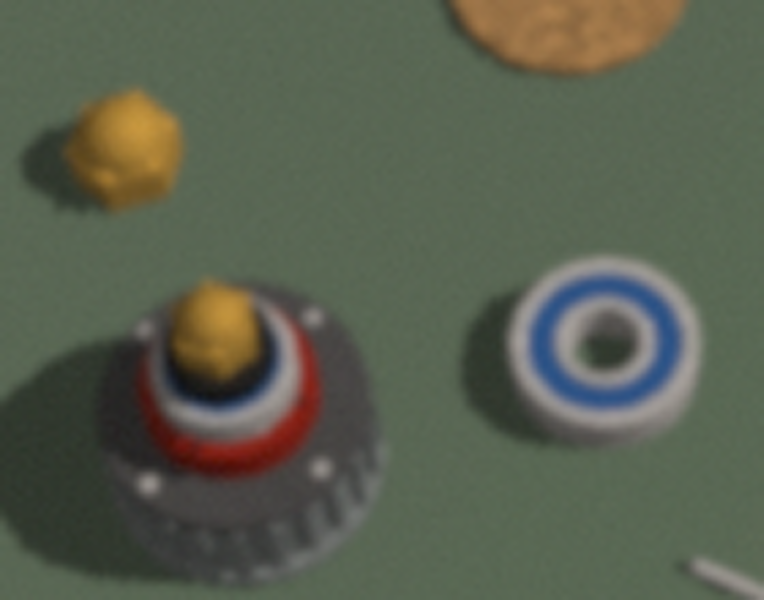

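```bash
cat >> h.py <<'E'
def plan(target,yaw=None,o=None,maxd=0.040,n=None):
    """print per-row command toward target TCP (tool down; yaw=deg of tool y in world, mod 180)"""
    from bench import get_obs
    o=o or get_obs(); T=tcp(o); d=T[:3,:3].T@(np.array(target)-T[:3,3])
    yv=T[:3,1]; cy=np.degrees(np.arctan2(yv[1],yv[0]))
    # tilt correction: rotation to exact down with yaw
    yw=cy if yaw is None else yaw
    dy=(yw-cy+90)%180-90; yw=cy+dy
    a=np.radians(yw); Y=np.array([np.cos(a),np.sin(a),0]);Z=np.array([0,0,-1.]);X=np.cross(Y,Z)
    rv=R.from_matrix(T[:3,:3].T@np.stack([X,Y,Z],1)).as_rotvec()
    k=n or int(max(np.ceil(np.linalg.norm(d)/maxd),np.ceil(np.degrees(np.linalg.norm(rv))/7),1))
    print("pos",T[:3,3].round(4),"yaw_y",round(cy,2),"tool d mm",(d*1e3).round(1),"rv deg",np.degrees(rv).round(2),"F",o["wrist_force"].round(1),"op",round(o["opening"],3),"t",round(o["time_s"],2))
    print("total units",(d/.2).round(4),(rv/np.radians(60)).round(4),"rows",k,"per row",(d/.2/k).round(4),(rv/np.radians(60)/k).round(4))
E
python3 - <<'E'
from bench import *
from h import *
c=camera("wrist"); print(c["mount"].round(4),c["intrinsics"].round(1),c["distortion"])
cv2.imwrite("pics/w0.png",c["img"][:,:,::-1])
plan([0.648,-0.184,0.26])
E
```

```text
[[-5.000e-04 -9.619e-01 -2.734e-01  6.970e-02]
 [ 1.000e+00 -5.000e-04 -0.000e+00 -1.000e-04]
 [-1.000e-04 -2.734e-01  9.619e-01 -1.427e-01]
 [ 0.000e+00  0.000e+00  0.000e+00  1.000e+00]] [[389.6   0.  320.1]
 [  0.  389.6 235.3]
 [  0.    0.    1. ]] [-0.01558881  0.          0.          0.          0.        ]
pos [ 0.2008 -0.5388  0.2313] yaw_y -69.56 tool d mm [ 542.9 -176.3  -28.7] rv deg [-0. -0. -0.] F [-0.4  0.2 -0.5] op 1.002 t 1.35
total units [ 2.7146 -0.8814 -0.1435] [-0. -0. -0.] rows 15 per row [ 0.181  -0.0588 -0.0096] [-0. -0. -0.]
```

View pics/w0.png

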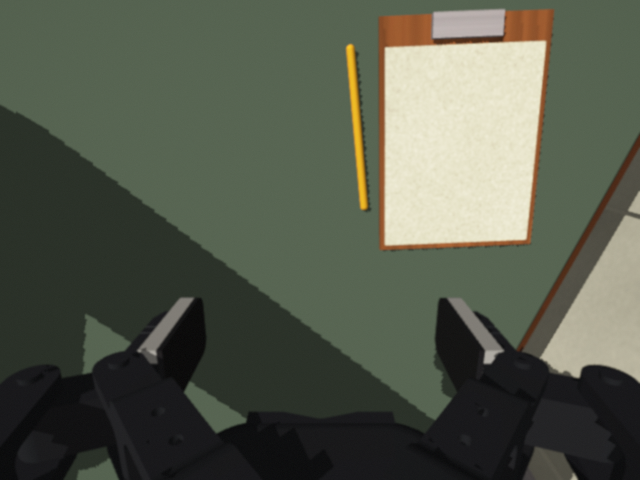

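{"method": "arm_command", "body": {
  "motion": "0.18 -0.06 -0.01 0 0 0 1; 0.18 -0.06 -0.01 0 0 0 1; 0.18 -0.06 -0.01 0 0 0 1; 0.18 -0.06 -0.01 0 0 0 1; 0.18 -0.06 -0.01 0 0 0 1; 0.18 -0.06 -0.01 0 0 0 1; 0.18 -0.06 -0.01 0 0 0 1; 0.18 -0.06 -0.01 0 0 0 1; 0.18 -0.06 -0.01 0 0 0 1; 0.18 -0.06 -0.01 0 0 0 1"
}}

```text
time_s: 2.18
eef_pos: [0.503, -0.2977, 0.2517]
eef_rot: [0.002, 0.985, 0.17, -0.001]
wrist_force: [1.2, -0.5, -0.6]
opening: 1.002
```

```bash
python3 - <<'E'
from h import *
plan([0.60,-0.20,0.26])
plan([0.648,-0.184,0.26])
E
```

```text
pos [ 0.503  -0.2977  0.2517] yaw_y -70.43 tool d mm [124.1 -59.6  -8.7] rv deg [ 0.2  0.1 -0. ] F [ 1.2 -0.5 -0.6] op 1.002 t 2.18
total units [ 0.6205 -0.2979 -0.0435] [ 0.0033  0.0016 -0.    ] rows 4 per row [ 0.1551 -0.0745 -0.0109] [ 0.0008  0.0004 -0.    ]
pos [ 0.503  -0.2977  0.2517] yaw_y -70.43 tool d mm [174.7 -58.6  -8.8] rv deg [ 0.2  0.1 -0. ] F [ 1.2 -0.5 -0.6] op 1.002 t 2.18
total units [ 0.8734 -0.2929 -0.044 ] [ 0.0033  0.0016 -0.    ] rows 5 per row [ 0.1747 -0.0586 -0.0088] [ 0.0007  0.0003 -0.    ]
```

{"method": "arm_command", "body": {
  "motion": "0.175 -0.06 -0.01 0 0 0 1; 0.175 -0.06 -0.01 0 0 0 1; 0.175 -0.06 -0.01 0 0 0 1; 0.175 -0.06 -0.01 0 0 0 1; 0.175 -0.06 -0.01 0 0 0 1; 0 0 0 0 0 0 1;0 0 0 0 0 0 1"
}}

```text
time_s: 2.77
eef_pos: [0.6597, -0.1679, 0.2616]
eef_rot: [0.002, 0.985, 0.174, 0.001]
wrist_force: [-0.1, -0.0, -0.2]
opening: 0.998
```

```bash
python3 - <<'E'
from bench import *
from h import *
o=get_obs(); c=camera("wrist"); P=wristpose(o,c)
plan([0.648,-0.184,0.26],o=o)
cv2.imwrite("pics/w1.png",c["img"][:,:,::-1])
p=proj(c,[o["eef_pos"],[0.649,-.184,.122]],P);print(p)
u,v=p[1].astype(int); a,b=max(u-100,0),max(v-75,0)
cv2.imwrite("pics/w1c.png",cv2.resize(c["img"][b:b+150,a:a+200,::-1],None,fx=4,fy=4,interpolation=cv2.INTER_CUBIC));print(a,b)
np.save("w1P.npy",P); 
E
```

```text
pos [ 0.6597 -0.1679  0.2616] yaw_y -69.92 tool d mm [-16.5  11.1   1.7] rv deg [ 0.23 -0.08  0.  ] F [-0.1 -0.  -0.2] op 0.998 t 2.77
total units [-0.0824  0.0554  0.0084] [ 0.0038 -0.0013  0.    ] rows 1 per row [-0.0824  0.0554  0.0084] [ 0.0038 -0.0013  0.    ]
[[320.33509617 305.06653305]
 [334.58209981 241.79538384]]
234 166
```

View pics/w1.png

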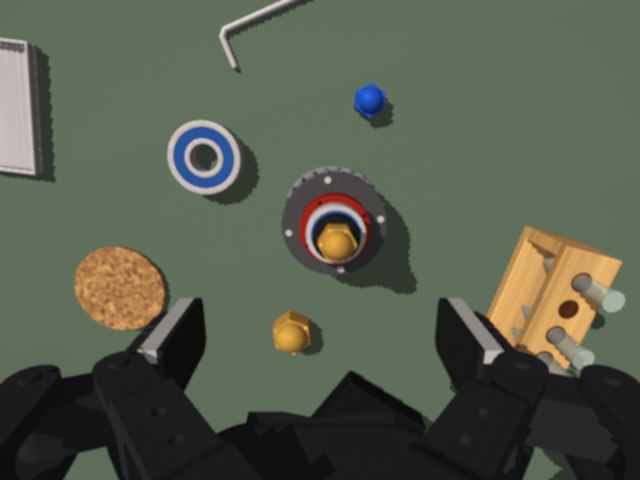

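View pics/w1c.png

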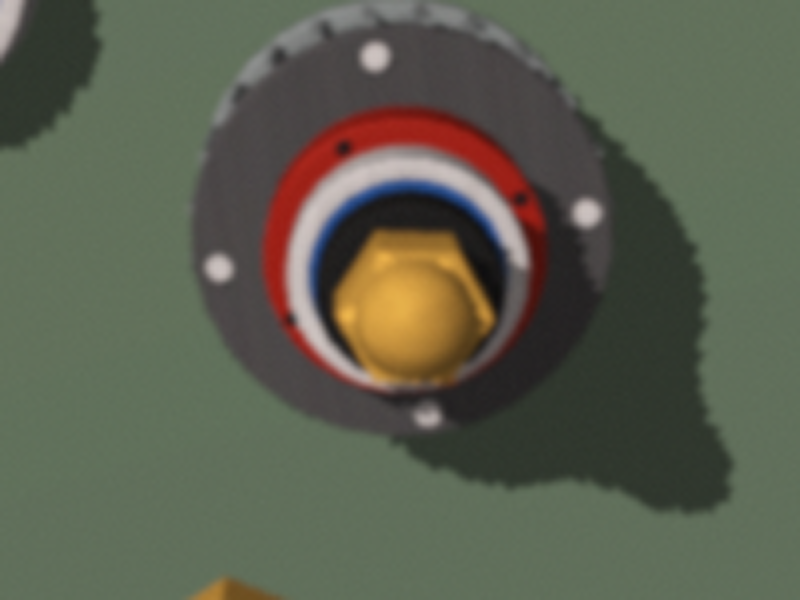

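```bash
cat >> h.py <<'E'
def circ(x,y,z,r,n=48):
    t=np.linspace(0,2*np.pi,n,endpoint=False); return np.stack([x+r*np.cos(t),y+r*np.sin(t),0*t+z],1)
def hexpts(x,y,z,yaw):  # yaw deg = normal of flat
    t=np.radians(yaw+30+60*np.arange(6)); r=.0135/np.cos(np.pi/6); return np.stack([x+r*np.cos(t),y+r*np.sin(t),0*t+z],1)
def nutpts(x,y,yaw,z0=.097):
    P=[hexpts(x,y,z0,yaw),hexpts(x,y,z0+.0145,yaw)]
    for h in (.015,.018,.021,.0235,.025): 
        r=.012*np.sqrt(max(0,1-((h-.015)/.0102)**2)); P.append(circ(x,y,z0+h,r,24))
    return np.vstack(P)
def fit(c,P,mask,gen,x0,steps,up=6):
    ys,xs=np.nonzero(mask); a,b,d,e=xs.min()-12,ys.min()-12,xs.max()+13,ys.max()+13
    M=cv2.resize(mask[b:e,a:d].astype(np.float32),None,fx=up,fy=up,interpolation=cv2.INTER_LINEAR)>.5
    def cost(p):
        u=proj(c,gen(*p),P); u=(u-[a,b]+.5)*up-.5
        m=np.zeros(M.shape,np.uint8); h=cv2.convexHull(u.astype(np.float32)); cv2.fillConvexPoly(m,np.round(h*16).astype(np.int32),1,shift=4)
        m=m>0; return 1-(m&M).sum()/(m|M).sum()
    from scipy.optimize import minimize
    S=np.vstack([x0]+[np.array(x0)+np.eye(len(x0))[i]*steps[i] for i in range(len(x0))])
    r=minimize(cost,x0,method="Nelder-Mead",options=dict(initial_simplex=S,xatol=1e-5,fatol=1e-5)); return r.x,r.fun
def comp(m,uv):
    n,l,st,ce=cv2.connectedComponentsWithStats(m.astype(np.uint8)); 
    d=np.linalg.norm(ce[1:]-uv,axis=1)+1e3*(st[1:,4]<60); return l==1+np.argmin(d)
E
python3 - <<'E'
from bench import *
from h import *
o=get_obs(); c=camera("wrist"); P=wristpose(o,c)
hsv=cv2.cvtColor(c["img"],cv2.COLOR_RGB2HSV); h,s,v=[hsv[...,i].astype(int) for i in range(3)]
m=comp((h>12)&(h<30)&(s>140)&(v>60),(336,243)); print(m.sum())
for y0 in (20,40,60,-10): print("nut",fit(c,P,m,nutpts,[.649,-.184,y0],[.004,.004,15]))
red=(((h<8)|(h>172))&(s>140)&(v>50)); red[:200,:]|=False
r=comp(red,(336,220)); ys,xs=np.nonzero(r); print(r.sum(),xs.min(),xs.max(),ys.min(),ys.max())
# red hull upper: fit with full stack hull not possible; fit circle outer at top half
dark=comp((s<45)&(v>25)&(v<110),(334,220)); 
full=dark|r; hull=cv2.convexHull(np.argwhere(full)[:,::-1].astype(np.int32)); 
for t in ["nut_center","buffer_center","bearing_center","flange_center"]:
    print(t,[(np.round(d["box"]).astype(int).tolist(),round(d["conf"],2)) for d in search_frame("wrist",t)][:3])
# other cams nut fit
for n,uv in (("top",(405,193)),("scene",(244,295))):
    k=camera(n); hsv=cv2.cvtColor(k["img"],cv2.COLOR_RGB2HSV); h,s,v=[hsv[...,i].astype(int) for i in range(3)]
    mm=comp((h>12)&(h<30)&(s>140)&(v>60),uv); print(n,mm.sum(),fit(k,k["pose"],mm,nutpts,[.649,-.184,40],[.004,.004,15]))
E
```

```text
1190
nut (array([ 0.645038  , -0.18791255, 17.19872061]), np.float64(0.051255302872244224))
nut (array([ 0.64499845, -0.18789442, 77.3494078 ]), np.float64(0.05112213669665211))
nut (array([ 0.64506281, -0.18794651, 77.70896023]), np.float64(0.05121787295186442))
nut (array([ 0.64500553, -0.18791978, 16.86529722]), np.float64(0.05180686585846406))
950 300 371 193 257
nut_center [([319, 222, 358, 264], 0.93), ([274, 314, 310, 356], 0.67)]
buffer_center [([312, 214, 360, 257], 0.8)]
bearing_center [([168, 124, 244, 198], 0.73), ([309, 203, 369, 264], 0.66), ([485, 226, 624, 378], 0.48)]
flange_center [([303, 196, 372, 254], 0.77)]
top 105 (array([ 0.64344965, -0.19035717, 69.45573676]), np.float64(0.25613405146618795))
scene 205 (array([ 0.64717719, -0.18843313, 73.00425584]), np.float64(0.08660725492657206))
```

```bash
python3 - <<'E'
from h import *
plan([0.645,-0.188,0.16],yaw=-43,n=6)
E
```

```text
pos [ 0.6581 -0.1705  0.2624] yaw_y -70.17 tool d mm [-18.4  11.6 102.4] rv deg [  0.26  -0.05 -27.17] F [-0.5 -0.3  0.8] op 1.0 t 3.17
total units [-0.0922  0.0578  0.512 ] [ 0.0044 -0.0008 -0.4529] rows 6 per row [-0.0154  0.0096  0.0853] [ 0.0007 -0.0001 -0.0755]
```

{"method": "arm_command", "body": {
  "motion": "-0.09 0.058 0 0 0 -0.09 0.65; 0 0 0.1 0 0 -0.09 0.65; 0 0 0.1 0 0 -0.09 0.65; 0 0 0.1 0 0 -0.09 0.65; 0 0 0.1 0 0 -0.09 0.65; 0 0 0.1 0 0 0 0.65; 0 0 0 0 0 0 0.65; 0 0 0 0 0 0 0.65; 0 0 0 0 0 0 0.65"
}}

```text
time_s: 3.92
eef_pos: [0.6433, -0.1958, 0.1641]
eef_rot: [0.005, 0.915, 0.403, 0.003]
wrist_force: [-0.3, -0.2, 0.2]
opening: 0.649
```

```bash
cat > snap.py <<'E'
import sys
from bench import *
from h import *
def snap(name,**k):
    o=get_obs(); c=camera("wrist"); P=wristpose(o,c); cv2.imwrite(f"pics/{name}.png",c["img"][:,:,::-1])
    hsv=cv2.cvtColor(c["img"],cv2.COLOR_RGB2HSV); h,s,v=[hsv[...,i].astype(int) for i in range(3)]
    return o,c,P,h,s,v
E
python3 - <<'E'
from snap import *
o,c,P,h,s,v=snap("w2")
uv=proj(c,[.645,-.188,.11],P)[0]; print(uv)
m=comp((h>12)&(h<30)&(s>140)&(v>60),uv); print(m.sum(),fit(c,P,m,nutpts,[.645,-.188,17],[.004,.004,10]))
plan([0.645,-0.188,0.101],yaw=-43)
E
```

```text
[311.03831624 247.77560795]
2565 (array([ 0.64481974, -0.18795582, 18.16231949]), np.float64(0.034266737112234935))
pos [ 0.6438 -0.196   0.1649] yaw_y -42.41 tool d mm [ 6.6 -5.4 63.8] rv deg [ 0.77 -0.1   0.59] F [ 0.8 -0.3  0.5] op 0.649 t 3.97
total units [ 0.0332 -0.027   0.319 ] [ 0.0128 -0.0017  0.0098] rows 2 per row [ 0.0166 -0.0135  0.1595] [ 0.0064 -0.0008  0.0049]
```

View pics/w2.png

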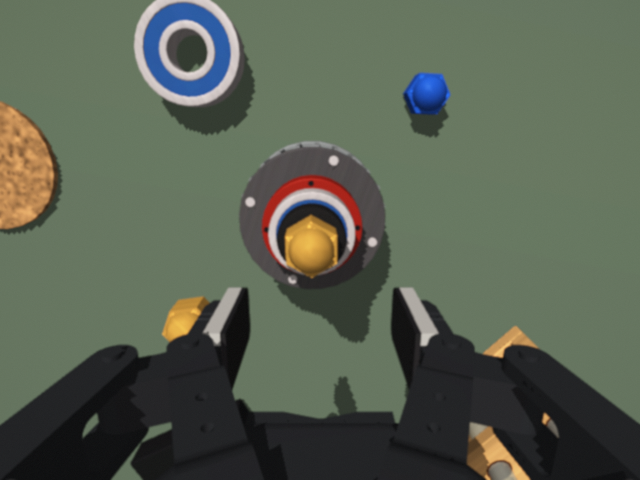

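{"method": "arm_command", "body": {
  "motion": "0.033 -0.027 0 0.013 0 0 0.65; 0 0 0.1 0 0 0 0.65; 0 0 0.1 0 0 0 0.65; 0 0 0.08 0 0 0 0.65; 0 0 0 0 0 0 0.65; 0 0 0 0 0 0 0.65"
}}

```text
time_s: 4.47
eef_pos: [0.651, -0.1874, 0.119]
eef_rot: [0.004, 0.915, 0.403, 0.006]
wrist_force: [-0.1, 0.1, 0.8]
opening: 0.653
```

```bash
python3 - <<'E'
from snap import *
o,c,P,h,s,v=snap("w3")
uv=proj(c,[.645,-.188,.11],P)[0]; print(uv)
m=comp((h>12)&(h<30)&(s>140)&(v>60),uv); print(m.sum(),fit(c,P,m,nutpts,[.645,-.188,17],[.004,.004,10]))
plan([0.645,-0.188,0.101],yaw=-42)
E
```

```text
[310.20584816 305.56847106]
4116 (array([ 0.64485934, -0.18822531, 18.32928777]), np.float64(0.03702254543492045))
pos [ 0.6509 -0.1873  0.1189] yaw_y -42.49 tool d mm [-4.7 -4.1 17.8] rv deg [ 0.73 -0.43 -0.49] F [-0.6  1.2  0.2] op 0.649 t 4.52
total units [-0.0233 -0.0203  0.0892] [ 0.0122 -0.0072 -0.0081] rows 1 per row [-0.0233 -0.0203  0.0892] [ 0.0122 -0.0072 -0.0081]
```

View pics/w3.png

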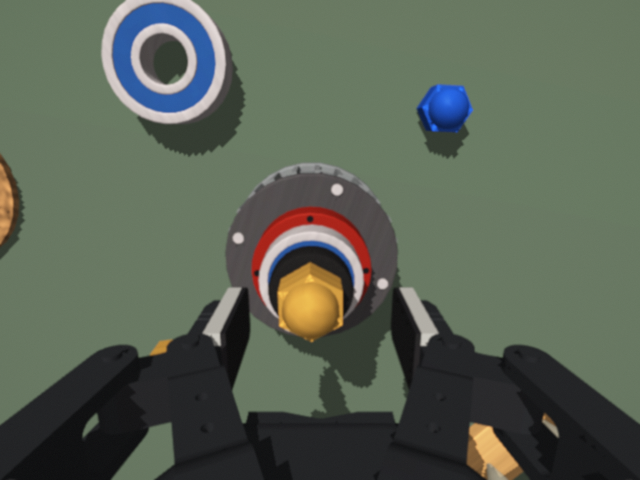

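{"method": "arm_command", "body": {
  "motion": "-0.023 -0.02 0.045 0.02 -0.01 -0.008 0.65; 0 0 0 0 0 0 0.65; 0 0 0 0 0 0 0.65; 0 0 0 0 0 0 0.65"
}}

```text
time_s: 4.85
eef_pos: [0.6466, -0.1886, 0.1138]
eef_rot: [-0.002, 0.913, 0.407, -0.002]
wrist_force: [0.9, 0.7, -0.4]
opening: 0.649
```

```bash
python3 - <<'E'
from h import *
plan([0.645,-0.188,0.101],yaw=-42)
E
```

```text
pos [ 0.6466 -0.1886  0.1138] yaw_y -41.94 tool d mm [-0.6 -1.5 12.8] rv deg [-0.28  0.14  0.06] F [ 0.9  0.7 -0.4] op 0.649 t 4.85
total units [-0.003  -0.0075  0.0638] [-0.0047  0.0023  0.001 ] rows 1 per row [-0.003  -0.0075  0.0638] [-0.0047  0.0023  0.001 ]
```

{"method": "arm_command", "body": {
  "motion": "-0.004 -0.01 0.045 -0.003 0 0 0.65; 0 0 0.03 0 0 0 0.65; 0 0 0 0 0 0 0.65; 0 0 0 0 0 0 0.65"
}}

```text
time_s: 5.18
eef_pos: [0.6448, -0.1882, 0.0984]
eef_rot: [0.001, 0.913, 0.407, -0.001]
wrist_force: [0.1, -0.1, 0.1]
opening: 0.647
```

```bash
python3 - <<'E'
from h import *
plan([0.645,-0.188,0.101],yaw=-42)
E
```

```text
pos [ 0.6448 -0.1882  0.0984] yaw_y -41.97 tool d mm [ 0.2  0.  -2.6] rv deg [0.03 0.1  0.03] F [ 0.1 -0.1  0.1] op 0.647 t 5.18
total units [ 0.0012  0.0002 -0.013 ] [0.0004 0.0017 0.0006] rows 1 per row [ 0.0012  0.0002 -0.013 ] [0.0004 0.0017 0.0006]
```

{"method": "arm_command", "body": {
  "motion": "0 0 -0.018 0 0 0 0.65; 0 0 0 0 0 0 0.5; 0 0 0 0 0 0 0.4; 0 0 0 0 0 0 0.4;0 0 0 0 0 0 0.4"
}}

```text
time_s: 5.6
eef_pos: [0.6448, -0.1881, 0.1023]
eef_rot: [0.0, 0.913, 0.407, -0.001]
wrist_force: [0.1, 0.9, 0.2]
opening: 0.396
```

```bash
python3 - <<'E'
from snap import *
o,c,P,h,s,v=snap("w4")
plan([0.645,-0.188,0.101],yaw=-42)
E
```

```text
pos [ 0.6449 -0.1882  0.1024] yaw_y -41.97 tool d mm [ 0.2 -0.   1.4] rv deg [0.02 0.1  0.03] F [-0.3 -0.1  0.4] op 0.398 t 5.65
total units [ 0.0012 -0.0001  0.007 ] [0.0003 0.0017 0.0005] rows 1 per row [ 0.0012 -0.0001  0.007 ] [0.0003 0.0017 0.0005]
```

View pics/w4.png

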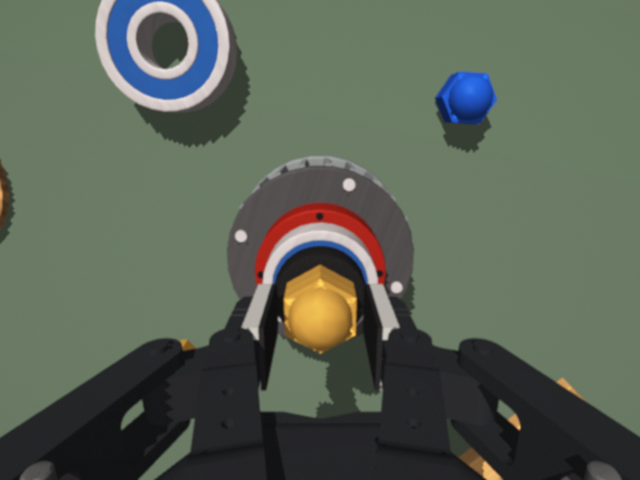

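{"method": "arm_command", "body": {
  "motion": "0 0 0.008 0 0 0 0.4; 0 0 0 0 0 0 0.3; 0 0 0 0 0 0 0.2; 0 0 0 0 0 0 0; 0 0 0 0 0 0 0; 0 0 0 0 0 0 0; 0 0 0 0 0 0 0"
}}

```text
time_s: 6.23
eef_pos: [0.6452, -0.1883, 0.1011]
eef_rot: [0.001, 0.913, 0.407, -0.0]
wrist_force: [0.7, 0.4, 0.3]
opening: 0.299
```

```bash
python3 - <<'E'
from h import *
plan([0.645,-0.188,0.101],yaw=-42)
E
```

```text
pos [ 0.6452 -0.1883  0.1011] yaw_y -41.97 tool d mm [ 0.1 -0.3  0.1] rv deg [0.06 0.09 0.03] F [0.7 0.4 0.3] op 0.299 t 6.23
total units [ 0.0007 -0.0017  0.0007] [0.0011 0.0015 0.0005] rows 1 per row [ 0.0007 -0.0017  0.0007] [0.0011 0.0015 0.0005]
```

{"method": "arm_command", "body": {
  "motion": "0 0 -0.03 0 0 0 0; 0 0 -0.05 0 0 0 0; 0 0 -0.08 0 0 0 0; 0 0 -0.1 0 0 0 0; 0 0 -0.1 0 0 0 0; 0 0 -0.1 0 0 0 0; 0 0 0 0 0 0 0; 0 0 0 0 0 0 0"
}}

```text
time_s: 6.9
eef_pos: [0.6442, -0.1877, 0.1999]
eef_rot: [-0.0, 0.913, 0.407, -0.001]
wrist_force: [-1.0, 0.8, -0.6]
opening: 0.291
```

```bash
python3 - <<'E'
from snap import *
o,c,P,h,s,v=snap("w5")
plan([0.436,0.296,0.15],o=o)
E
```

```text
pos [ 0.6442 -0.1877  0.1999] yaw_y -41.97 tool d mm [ 220.5 -478.2   49.9] rv deg [-0.06  0.12  0.  ] F [-1.   0.8 -0.6] op 0.291 t 6.9
total units [ 1.1023 -2.3911  0.2494] [-0.0009  0.002   0.    ] rows 14 per row [ 0.0787 -0.1708  0.0178] [-0.0001  0.0001  0.    ]
```

View pics/w5.png

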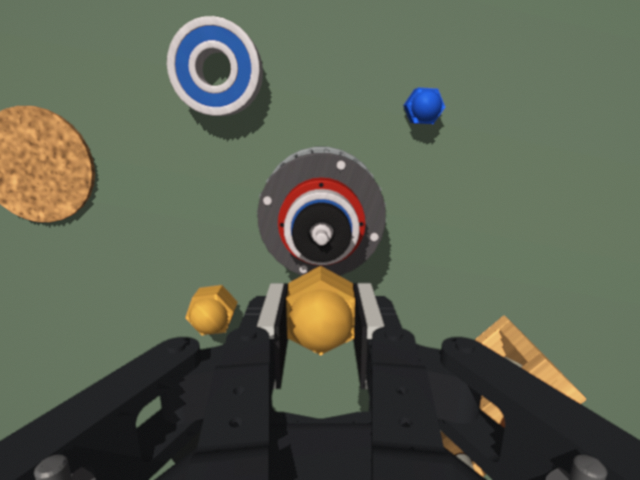

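{"method": "arm_command", "body": {
  "motion": "0.04 -0.09 0 0 0 0 0; 0.08 -0.17 0 0 0 0 0; 0.08 -0.17 0 0 0 0 0; 0.08 -0.17 0 0 0 0 0; 0.08 -0.17 0 0 0 0 0; 0.08 -0.17 0 0 0 0 0; 0.08 -0.17 0 0 0 0 0; 0.08 -0.17 0 0 0 0 0; 0.08 -0.17 0 0 0 0 0; 0.08 -0.17 0 0 0 0 0"
}}

```text
time_s: 7.78
eef_pos: [0.4962, 0.1475, 0.1883]
eef_rot: [-0.002, 0.916, 0.401, -0.007]
wrist_force: [1.2, 0.3, -0.5]
opening: 0.295
```

```bash
python3 - <<'E'
from snap import *
o=get_obs();print(o["q"].round(2))
plan([0.436,0.296,0.15],yaw=-42,o=o)
E
```

```text
[ 0.06  0.11  1.78 -0.    1.27  0.81]
pos [0.4962 0.1475 0.1883] yaw_y -42.76 tool d mm [  68.6 -144.6   39. ] rv deg [-0.58  0.62 -0.76] F [ 1.2  0.3 -0.5] op 0.295 t 7.78
total units [ 0.3431 -0.7232  0.1952] [-0.0097  0.0104 -0.0126] rows 5 per row [ 0.0686 -0.1446  0.039 ] [-0.0019  0.0021 -0.0025]
```

{"method": "arm_command", "body": {
  "motion": "0.08 -0.16 0.04 0 0 0 0; 0.08 -0.16 0.04 -0.005 0.005 -0.006 0; 0.08 -0.16 0.04 -0.005 0.005 -0.006 0; 0.05 -0.1 0.02 0 0 0 0; 0 0 0 0 0 0 0; 0 0 0 0 0 0 0; 0 0 0 0 0 0 0"
}}

```text
time_s: 8.37
eef_pos: [0.4373, 0.2789, 0.1529]
eef_rot: [-0.001, 0.912, 0.411, -0.005]
wrist_force: [0.3, -0.7, -0.1]
opening: 0.296
```

```bash
cat > placefit.py <<'E'
from snap import *
E
python3 - <<'E'
from snap import *
o,c,P,h,s,v=snap("w6")
plan([0.436,0.296,0.1],yaw=-42,o=o)
E
```

```text
pos [0.4373 0.2789 0.1529] yaw_y -41.48 tool d mm [ 12.4 -12.   52.9] rv deg [-0.36  0.5   0.52] F [ 0.3 -0.7 -0.1] op 0.296 t 8.37
total units [ 0.0619 -0.06    0.2643] [-0.006   0.0083  0.0086] rows 2 per row [ 0.031  -0.03    0.1322] [-0.003   0.0041  0.0043]
```

View pics/w6.png

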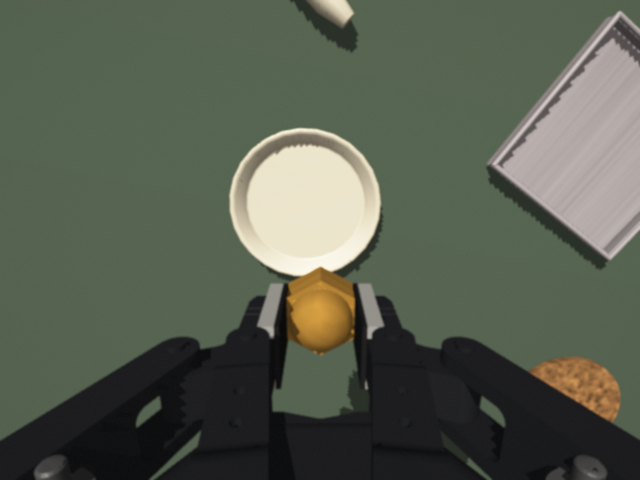

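```bash
python3 - <<'E'
from snap import *
o,c,P,h,s,v=snap("w6b")
m=comp((s<70)&(v>110),(305,203)); ys,xs=np.nonzero(m); print(m.sum(),xs.min(),xs.max(),ys.min(),ys.max())
g=lambda x,y: np.vstack([circ(x,y,.014,.056),circ(x,y,.0,.043)])
print(fit(c,P,m,g,[.436,.296],[.004,.004]))
plan([0.436,0.296,0.06],yaw=-42,o=o)
E
```

```text
17729 228 380 127 276
(array([0.43552374, 0.29553188]), np.float64(0.024031374337061595))
pos [0.4376 0.2785 0.153 ] yaw_y -41.53 tool d mm [ 12.8 -12.2  93. ] rv deg [-0.35  0.49  0.47] F [-0.2 -0.1 -0.7] op 0.293 t 8.42
total units [ 0.0641 -0.0611  0.4648] [-0.0059  0.0082  0.0079] rows 3 per row [ 0.0214 -0.0204  0.1549] [-0.002   0.0027  0.0026]
```

Dish fits at (0.4355, 0.2955).

{"method": "arm_command", "body": {
  "motion": "0.04 -0.04 0.05 -0.006 0.008 0.008 0; 0.02 -0.02 0.1 0 0 0 0; 0 0 0.1 0 0 0 0; 0 0 0.1 0 0 0 0; 0 0 0.06 0 0 0 0; 0 0 0 0 0 0 0; 0 0 0 0 0 0 0"
}}

```text
time_s: 9.05
eef_pos: [0.4465, 0.2885, 0.0719]
eef_rot: [0.001, 0.917, 0.399, 0.005]
wrist_force: [-0.6, 0.7, 0.2]
opening: 0.291
```

```bash
python3 - <<'E'
from h import *
plan([0.4355,0.2955,0.0095],yaw=-42)
E
```

```text
pos [0.4465 0.2885 0.0719] yaw_y -42.92 tool d mm [ -2.9 -13.2  62.3] rv deg [ 0.37 -0.45 -0.92] F [-0.6  0.7  0.2] op 0.291 t 9.05
total units [-0.0145 -0.0662  0.3115] [ 0.0062 -0.0075 -0.0154] rows 2 per row [-0.0073 -0.0331  0.1558] [ 0.0031 -0.0037 -0.0077]
```

{"method": "arm_command", "body": {
  "motion": "-0.008 -0.04 0.02 0.005 -0.006 -0.012 0; -0.004 -0.02 0.06 0 0 0 0; 0 0 0.06 0 0 0 0; 0 0 0.05 0 0 0 0; 0 0 0.03 0 0 0 0; 0 0 0 0 0 0 0; 0 0 0 0 0 0 0"
}}

```text
time_s: 9.63
eef_pos: [0.4402, 0.2949, 0.0296]
eef_rot: [0.0, 0.915, 0.404, 0.004]
wrist_force: [-0.4, 0.2, -1.3]
opening: 0.297
```

```bash
python3 - <<'E'
from h import *
plan([0.4355,0.2955,0.0095],yaw=-42)
E
```

```text
pos [0.4402 0.2949 0.0296] yaw_y -42.29 tool d mm [-2.9 -3.9 20.1] rv deg [ 0.23 -0.43 -0.29] F [-0.4  0.2 -1.3] op 0.297 t 9.63
total units [-0.0144 -0.0195  0.1005] [ 0.0038 -0.0072 -0.0048] rows 1 per row [-0.0144 -0.0195  0.1005] [ 0.0038 -0.0072 -0.0048]
```

{"method": "arm_command", "body": {
  "motion": "-0.015 -0.02 0.01 0.005 -0.009 -0.005 0; -0.005 -0.008 0.02 0 0 0 0; 0 0 0.03 0 0 0 0; 0 0 0.02 0 0 0 0; 0 0 0 0 0 0 0; 0 0 0 0 0 0 0"
}}

```text
time_s: 10.13
eef_pos: [0.4334, 0.2963, 0.0131]
eef_rot: [-0.0, 0.913, 0.407, -0.001]
wrist_force: [0.5, -0.9, -0.2]
opening: 0.293
```

```bash
python3 - <<'E'
from h import *
plan([0.4355,0.2955,0.0095],yaw=-42)
E
```

```text
pos [0.4334 0.2963 0.0131] yaw_y -41.93 tool d mm [0.8 2.1 3.6] rv deg [-0.06  0.07  0.07] F [ 0.5 -0.9 -0.2] op 0.293 t 10.13
total units [0.0039 0.0103 0.0182] [-0.0009  0.0012  0.0011] rows 1 per row [0.0039 0.0103 0.0182] [-0.0009  0.0012  0.0011]
```

{"method": "arm_command", "body": {
  "motion": "0.003 0.008 0.01 0 0 0 0; 0 0 0.006 0 0 0 0; 0 0 0.004 0 0 0 0; 0 0 0 0 0 0 0"
}}

```text
time_s: 10.47
eef_pos: [0.4357, 0.2958, 0.0092]
eef_rot: [-0.0, 0.913, 0.407, -0.0]
wrist_force: [0.0, 0.2, 0.4]
opening: 0.296
```

{"method": "arm_command", "body": {
  "motion": "0 0 0.004 0 0 0 0; 0 0 0.002 0 0 0 0; 0 0 0 0 0 0 0"
}}

```text
time_s: 10.72
eef_pos: [0.4361, 0.2959, 0.0093]
eef_rot: [-0.0, 0.913, 0.407, -0.0]
wrist_force: [-0.4, 0.0, -0.8]
opening: 0.293
```

{"method": "arm_command", "body": {
  "motion": "0 0 0.006 0 0 0 0; 0 0 0.006 0 0 0 0"
}}

```text
time_s: 10.88
eef_pos: [0.4363, 0.296, 0.009]
eef_rot: [-0.0, 0.913, 0.407, -0.0]
wrist_force: [-6.9, -4.3, 19.8]
opening: 0.293
```

{"method": "arm_command", "body": {
  "motion": "0 0 -0.003 0 0 0 0; 0 0 0 0 0 0 0; 0 0 0 0 0 0 0.35; 0 0 0 0 0 0 0.45; 0 0 0 0 0 0 0.5; 0 0 0 0 0 0 0.5; 0 0 0 0 0 0 0.5"
}}

```text
time_s: 11.47
eef_pos: [0.4367, 0.2961, 0.0095]
eef_rot: [0.0, 0.913, 0.407, 0.0]
wrist_force: [0.3, 0.6, -0.8]
opening: 0.501
```

{"method": "arm_command", "body": {
  "motion": "0 0 -0.03 0 0 0 0.5; 0 0 -0.06 0 0 0 0.5; 0 0 -0.1 0 0 0 0.5; 0 0 -0.15 0 0 0 0.6; 0 0 -0.15 0 0 0 0.7; 0 0 -0.15 0 0 0 0.7; 0 0 -0.15 0 0 0 0.7; 0 0 -0.1 0 0 0 0.7;0 0 0 0 0 0 0.7"
}}

```text
time_s: 12.22
eef_pos: [0.435, 0.2954, 0.2012]
eef_rot: [-0.0, 0.913, 0.407, -0.001]
wrist_force: [1.0, -0.6, 0.3]
opening: 0.703
```

```bash
python3 - <<'E'
from snap import *
o,c,P,h,s,v=snap("w7")
m=comp((h>12)&(h<30)&(s>140)&(v>60),proj(c,[.436,.296,.017],P)[0])
print(m.sum(),fit(c,P,m,lambda x,y,a:nutpts(x,y,a,.005),[.436,.296,18],[.004,.004,10]))
plan([0.645,-0.188,0.20],o=o)
E
```

```text
834 (array([ 0.43671648,  0.29553763, 17.71764595]), np.float64(0.12322524101665211))
pos [0.435  0.2954 0.2012] yaw_y -41.91 tool d mm [-219.5  479.2    1.2] rv deg [-0.04  0.09  0.  ] F [ 1.  -0.6  0.3] op 0.703 t 12.22
total units [-1.0974  2.396   0.0058] [-0.0007  0.0014  0.    ] rows 14 per row [-0.0784  0.1711  0.0004] [-0.0001  0.0001  0.    ]
```

View pics/w7.png

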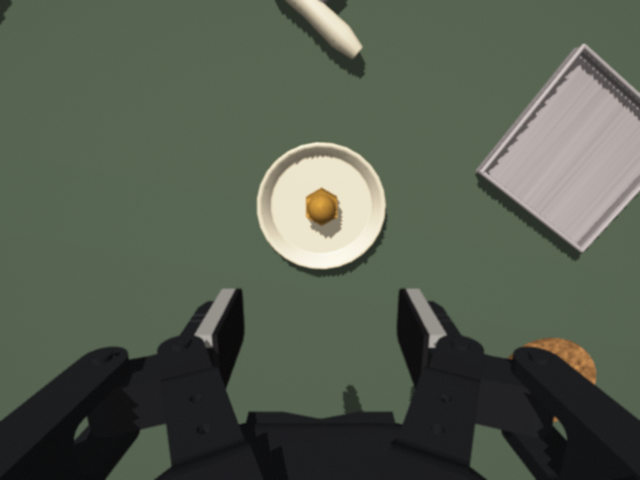

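{"method": "arm_command", "body": {
  "motion": "-0.04 0.09 0 0 0 0 0.8; -0.08 0.17 0 0 0 0 0.8; -0.08 0.17 0 0 0 0 0.8; -0.08 0.17 0 0 0 0 0.8; -0.08 0.17 0 0 0 0 0.8; -0.08 0.17 0 0 0 0 0.8; -0.08 0.17 0 0 0 0 0.8; -0.08 0.17 0 0 0 0 0.8; -0.08 0.17 0 0 0 0 0.8; -0.08 0.17 0 0 0 0 0.8"
}}

```text
time_s: 13.1
eef_pos: [0.5708, -0.0402, 0.1919]
eef_rot: [-0.005, 0.91, 0.414, -0.006]
wrist_force: [1.0, 1.2, 0.3]
opening: 0.797
```

```bash
python3 - <<'E'
from h import *
plan([0.645,-0.188,0.17],yaw=-42)
E
```

```text
pos [ 0.5708 -0.0402  0.1919] yaw_y -41.14 tool d mm [-62.3 153.3  20.2] rv deg [-0.77  0.4   0.86] F [1.  1.2 0.3] op 0.797 t 13.1
total units [-0.3117  0.7667  0.1011] [-0.0128  0.0066  0.0143] rows 5 per row [-0.0623  0.1533  0.0202] [-0.0026  0.0013  0.0029]
```

{"method": "arm_command", "body": {
  "motion": "-0.07 0.16 0 -0.004 0.002 0.005 0.8; -0.07 0.16 0 -0.004 0.002 0.005 0.8; -0.07 0.16 0 -0.004 0.002 0.005 0.8; -0.06 0.13 0 0 0 0 0.8; -0.03 0.06 0 0 0 0 0.8; 0 0 0 0 0 0 0.8; 0 0 0 0 0 0 0.8"
}}

```text
time_s: 13.68
eef_pos: [0.6283, -0.1877, 0.1809]
eef_rot: [-0.005, 0.916, 0.402, -0.005]
wrist_force: [-0.9, 0.3, 0.0]
opening: 0.796
```

```bash
python3 - <<'E'
from snap import *
o,c,P,h,s,v=snap("w8")
plan([0.645,-0.188,0.15],yaw=-42,o=o)
for z,r in((.083,.020),(.097,.02),(.097,.008),(.106,.005)): print(proj(c,circ(.645,-.188,z,r,4),P).round(0).tolist())
E
```

```text
pos [ 0.6283 -0.1877  0.1809] yaw_y -42.64 tool d mm [11.3 12.9 30.7] rv deg [-0.76  0.33 -0.63] F [-0.9  0.3  0. ] op 0.796 t 13.68
total units [0.0564 0.0646 0.1534] [-0.0127  0.0055 -0.0106] rows 1 per row [0.0564 0.0646 0.1534] [-0.0127  0.0055 -0.0106]
[[366.0, 199.0], [320.0, 197.0], [319.0, 240.0], [362.0, 242.0]]
[[368.0, 203.0], [320.0, 201.0], [318.0, 247.0], [364.0, 249.0]]
[[353.0, 216.0], [334.0, 216.0], [333.0, 234.0], [351.0, 235.0]]
[[350.0, 224.0], [338.0, 223.0], [337.0, 235.0], [349.0, 235.0]]
```

View pics/w8.png

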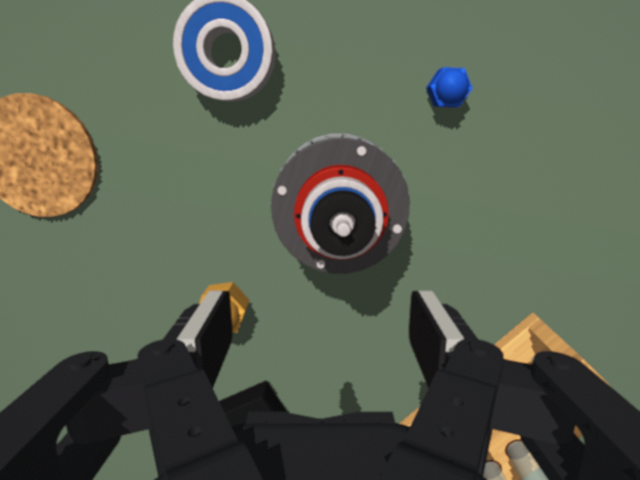

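{"method": "arm_command", "body": {
  "motion": "0.03 0.035 0.03 -0.01 0.005 -0.008 0.8; 0.02 0.02 0.08 0 0 0 0.7; 0 0 0.06 0 0 0 0.65; 0 0 0 0 0 0 0.65; 0 0 0 0 0 0 0.65"
}}

```text
time_s: 14.15
eef_pos: [0.6429, -0.1798, 0.1422]
eef_rot: [-0.002, 0.912, 0.409, -0.001]
wrist_force: [-0.1, -0.2, 0.5]
opening: 0.65
```

```bash
python3 - <<'E'
from snap import *
o,c,P,h,s,v=snap("w9")
plan([0.645,-0.188,0.0855],yaw=-42,o=o)
p=proj(c,[.645,-.188,.097],P)[0]; print(p)
m=comp((v<48)&(np.hypot(*(np.mgrid[:480,:640]-p[::-1][:,None,None]))<75),p); 
print(m.sum())
cv2.imwrite("pics/m9.png",m.astype(np.uint8)*255)
m2=cv2.morphologyEx(m.astype(np.uint8),cv2.MORPH_CLOSE,np.ones((15,15)))>0
print(fit(c,P,m2,lambda x,y:np.vstack([circ(x,y,.083,.02),circ(x,y,.097,.02)]),[.645,-.188],[.003,.003]))
E
```

```text
pos [ 0.6429 -0.1798  0.1422] yaw_y -41.68 tool d mm [-4.8  7.3 56.6] rv deg [-0.3  -0.    0.32] F [-0.1 -0.2  0.5] op 0.65 t 14.15
total units [-0.0238  0.0365  0.2832] [-0.0051 -0.0001  0.0053] rows 2 per row [-0.0119  0.0182  0.1416] [-0.0025 -0.      0.0026]
[333.91825204 274.45114549]
4504
(array([ 0.64412444, -0.19114745]), np.float64(0.2748443013560137))
```

View pics/w9.png

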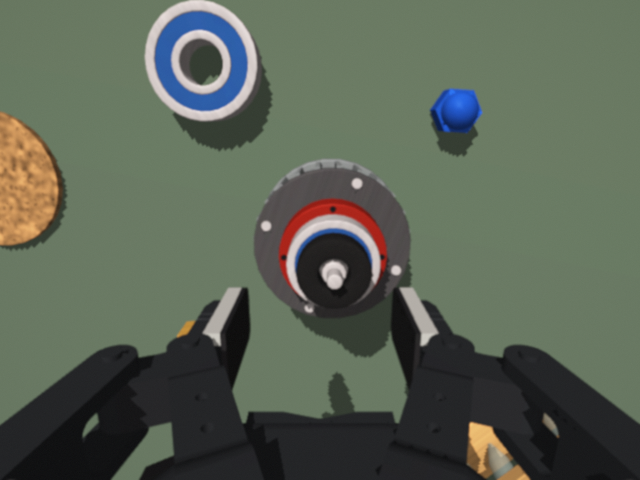

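{"method": "arm_command", "body": {
  "motion": "-0.02 0.03 0.02 -0.005 0 0.005 0.65; -0.005 0.01 0.08 0 0 0 0.65; 0 0 0.08 0 0 0 0.65; 0 0 0.04 0 0 0 0.65; 0 0 0 0 0 0 0.65; 0 0 0 0 0 0 0.65"
}}

```text
time_s: 14.7
eef_pos: [0.6472, -0.1908, 0.0985]
eef_rot: [0.002, 0.914, 0.407, 0.001]
wrist_force: [0.5, 0.4, -0.5]
opening: 0.652
```

```bash
python3 - <<'E'
from h import *
plan([0.645,-0.188,0.0850],yaw=-42)
E
```

```text
pos [ 0.6472 -0.1908  0.0985] yaw_y -42.0 tool d mm [ 0.6 -3.5 13.5] rv deg [ 0.3  -0.04 -0.  ] F [ 0.5  0.4 -0.5] op 0.652 t 14.7
total units [ 0.0031 -0.0176  0.0673] [ 0.0049 -0.0006 -0.    ] rows 1 per row [ 0.0031 -0.0176  0.0673] [ 0.0049 -0.0006 -0.    ]
```

{"method": "arm_command", "body": {
  "motion": "0.003 -0.018 0.03 0.004 0 0 0.65; 0 0 0.03 0 0 0 0.65; 0 0 0.015 0 0 0 0.65; 0 0 0 0 0 0 0.6; 0 0 0 0 0 0 0.6"
}}

```text
time_s: 15.12
eef_pos: [0.6461, -0.1886, 0.0849]
eef_rot: [0.002, 0.914, 0.407, 0.002]
wrist_force: [-0.3, -0.2, -0.8]
opening: 0.597
```

```bash
python3 - <<'E'
from snap import *
o,c,P,h,s,v=snap("w10")
plan([0.645,-0.188,0.0850],yaw=-42)
E
```

```text
pos [ 0.646  -0.1886  0.0849] yaw_y -42.02 tool d mm [-0.3 -1.1 -0.1] rv deg [ 0.25 -0.09 -0.02] F [0.  0.5 0.3] op 0.599 t 15.17
total units [-0.0014 -0.0057 -0.0006] [ 0.0042 -0.0016 -0.0003] rows 1 per row [-0.0014 -0.0057 -0.0006] [ 0.0042 -0.0016 -0.0003]
```

View pics/w10.png

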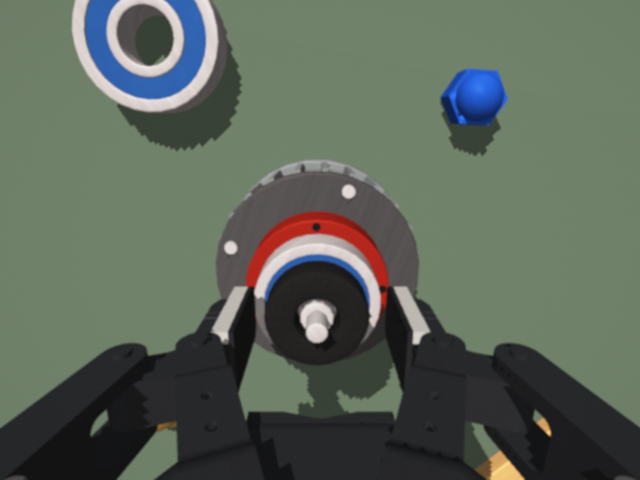

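{"method": "arm_command", "body": {
  "motion": "-0.002 -0.008 0 0.003 0 0 0.6; 0 0 0 0 0 0 0.55; 0 0 0 0 0 0 0.5; 0 0 0 0 0 0 0.4; 0 0 0 0 0 0 0.3; 0 0 0 0 0 0 0.2; 0 0 0 0 0 0 0.2; 0 0 0 0 0 0 0.2"
}}

```text
time_s: 15.83
eef_pos: [0.6455, -0.1881, 0.0869]
eef_rot: [0.001, 0.914, 0.407, 0.002]
wrist_force: [0.8, -0.7, -0.9]
opening: 0.433
```

{"method": "arm_command", "body": {
  "motion": "0 0 -0.02 0 0 0 0.2; 0 0 -0.03 0 0 0 0.2; 0 0 -0.03 0 0 0 0.2; 0 0 -0.03 0 0 0 0.2; 0 0 -0.03 0 0 0 0.2"
}}

```text
time_s: 16.25
eef_pos: [0.6442, -0.1875, 0.1153]
eef_rot: [-0.0, 0.914, 0.407, 0.001]
wrist_force: [0.0, -0.3, -0.6]
opening: 0.436
```

{"method": "arm_command", "body": {
  "motion": "0 0 -0.06 0 0 0 0.2; 0 0 -0.08 0 0 0 0.2; 0 0 -0.06 0 0 0 0.2; 0 0 0 0 0 0 0.2; 0 0 0 0 0 0 0.2"
}}

```text
time_s: 16.67
eef_pos: [0.6457, -0.1883, 0.1633]
eef_rot: [0.002, 0.914, 0.407, 0.003]
wrist_force: [-0.5, 0.1, -0.3]
opening: 0.433
```

```bash
python3 - <<'E'
from snap import *
o,c,P,h,s,v=snap("w11")
m=comp((h<25)&(s>70)&(v>60),proj(c,[.485,.004,.006],P)[0]); ys,xs=np.nonzero(m); print(m.sum(),xs.min(),xs.max(),ys.min(),ys.max())
print(fit(c,P,m,lambda x,y:np.vstack([circ(x,y,.0,.05),circ(x,y,.006,.05)]),[.485,.004],[.003,.003]))
plan([0.4855,0.004,0.10],yaw=-42,o=o)
E
```

```text
6543 0 65 107 235Traceback (most recent call last):
  File "<stdin>", line 4, in <module>
  File "h.py", line 41, in fit
    M=cv2.resize(mask[b:e,a:d].astype(np.float32),None,fx=up,fy=up,interpolation=cv2.INTER_LINEAR)>.5
      ~~~~~~~~~~^^^^^^^^^^^^^^^^^^^^^^^^^^^^^^^^^^^^^^^^^^^^^^^^^^^^^^^^^^^^^^^^^^^^^^^^^^^^^^^^^^
cv2.error: OpenCV(4.12.0) /io/opencv/modules/imgproc/src/resize.cpp:4208: error: (-215:Assertion failed) !ssize.empty() in function 'resize'
```

View pics/w11.png

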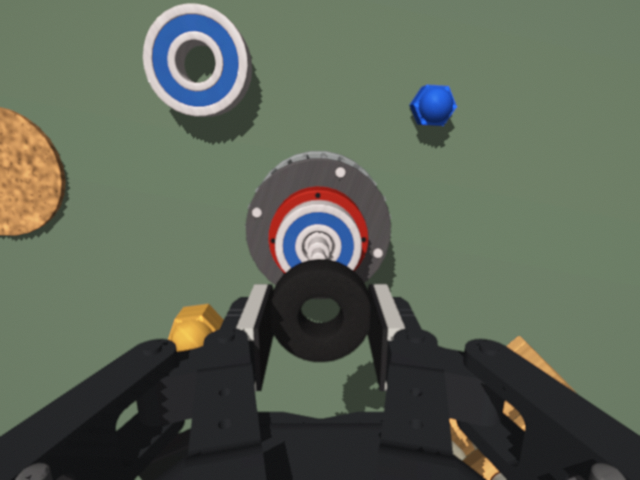

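Only the ring came off; the bearing stays. Move to the cork.

```bash
python3 - <<'E'
from h import *
plan([0.4855,0.004,0.15],yaw=-42)
E
```

```text
pos [ 0.6459 -0.1884  0.1635] yaw_y -42.0 tool d mm [  35.6 -248.1   12. ] rv deg [ 0.37 -0.18 -0.  ] F [ 0.5  0.5 -0.7] op 0.434 t 16.72
total units [ 0.178  -1.2403  0.0602] [ 0.0062 -0.003  -0.    ] rows 7 per row [ 0.0254 -0.1772  0.0086] [ 0.0009 -0.0004 -0.    ]
```

{"method": "arm_command", "body": {
  "motion": "0.012 -0.09 -0.03 0 0 0 0.2; 0.025 -0.17 0 0 0 0 0.2; 0.025 -0.17 0 0 0 0 0.2; 0.025 -0.17 0 0 0 0 0.2; 0.025 -0.17 0 0 0 0 0.2; 0.025 -0.17 0 0 0 0 0.2; 0.025 -0.17 0 0 0 0 0.2; 0.01 -0.06 0 0 0 0 0.2; 0 0 0 0 0 0 0.2; 0 0 0 0 0 0 0.2"
}}

```text
time_s: 17.55
eef_pos: [0.4845, 0.0002, 0.1604]
eef_rot: [-0.0, 0.914, 0.405, -0.001]
wrist_force: [-0.1, 0.2, -0.6]
opening: 0.437
```

```bash
python3 - <<'E'
from snap import *
o,c,P,h,s,v=snap("w12")
plan([0.4855,0.004,0.07],yaw=-42,o=o)
m=comp((h<25)&(s>70)&(v>60),proj(c,[.485,.004,.006],P)[0]); ys,xs=np.nonzero(m); print(m.sum(),xs.min(),xs.max(),ys.min(),ys.max())
print(fit(c,P,m,lambda x,y:np.vstack([circ(x,y,.0,.05),circ(x,y,.006,.05)]),[.485,.004],[.003,.003]))
E
```

```text
pos [4.845e-01 2.000e-04 1.604e-01] yaw_y -42.18 tool d mm [ 3.5 -1.7 90.4] rv deg [-0.05  0.05 -0.18] F [-0.1  0.2 -0.6] op 0.437 t 17.55
total units [ 0.0177 -0.0084  0.4522] [-0.0008  0.0008 -0.0029] rows 3 per row [ 0.0059 -0.0028  0.1507] [-0.0003  0.0003 -0.001 ]
12255 253 381 148 268
(array([0.4843867 , 0.00450665]), np.float64(0.04755602189065988))
```

View pics/w12.png

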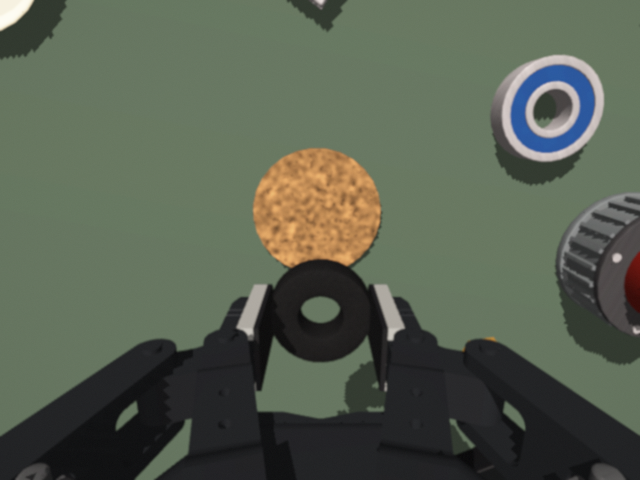

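{"method": "arm_command", "body": {
  "motion": "0.018 -0.008 0.03 0 0 0 0.2; 0 0 0.1 0 0 0 0.2; 0 0 0.15 0 0 0 0.2; 0 0 0.15 0 0 0 0.2; 0 0 0.1 0 0 0 0.2; 0 0 0.06 0 0 0 0.2; 0 0 0 0 0 0 0.2; 0 0 0 0 0 0 0.2"
}}

```text
time_s: 18.27
eef_pos: [0.4964, -0.0044, 0.0365]
eef_rot: [0.003, 0.916, 0.4, 0.003]
wrist_force: [-0.0, 0.1, -0.1]
opening: 0.435
```

```bash
python3 - <<'E'
from h import *
plan([0.4848,0.0043,0.0105],yaw=-42)
E
```

```text
pos [ 0.4964 -0.0044  0.0365] yaw_y -42.78 tool d mm [ -1.6 -14.7  25.9] rv deg [ 0.43 -0.16 -0.78] F [-0.   0.1 -0.1] op 0.435 t 18.27
total units [-0.0079 -0.0733  0.1295] [ 0.0072 -0.0026 -0.013 ] rows 1 per row [-0.0079 -0.0733  0.1295] [ 0.0072 -0.0026 -0.013 ]
```

{"method": "arm_command", "body": {
  "motion": "-0.005 -0.05 0 0.004 -0.002 -0.01 0.2; -0.003 -0.03 0.02 0.003 0 -0.003 0.2; 0 0 0.04 0 0 0 0.2; 0 0 0.03 0 0 0 0.2; 0 0 0 0 0 0 0.2; 0 0 0 0 0 0 0.2"
}}

```text
time_s: 18.77
eef_pos: [0.4859, 0.0047, 0.0197]
eef_rot: [0.002, 0.914, 0.407, 0.003]
wrist_force: [-0.4, 0.3, 0.6]
opening: 0.434
```

```bash
python3 - <<'E'
from h import *
plan([0.4848,0.0043,0.0105],yaw=-42)
E
```

```text
pos [0.4859 0.0047 0.0197] yaw_y -41.99 tool d mm [-1.1 -0.5  9.2] rv deg [ 0.29 -0.2   0.01] F [-0.4  0.3  0.6] op 0.434 t 18.77
total units [-0.0053 -0.0027  0.0462] [ 0.0049 -0.0033  0.0002] rows 1 per row [-0.0053 -0.0027  0.0462] [ 0.0049 -0.0033  0.0002]
```

{"method": "arm_command", "body": {
  "motion": "-0.006 -0.004 0.02 0.005 -0.003 0 0.2; 0 0 0.02 0 0 0 0.2; 0 0 0.01 0 0 0 0.2; 0 0 0 0 0 0 0.2"
}}

```text
time_s: 19.1
eef_pos: [0.4854, 0.0041, 0.0096]
eef_rot: [0.0, 0.913, 0.407, 0.001]
wrist_force: [0.3, 1.0, -1.7]
opening: 0.436
```

{"method": "arm_command", "body": {
  "motion": "0 0 0.006 0 0 0 0.2; 0 0 0.006 0 0 0 0.2"
}}

```text
time_s: 19.27
eef_pos: [0.4856, 0.0041, 0.0092]
eef_rot: [0.0, 0.913, 0.407, 0.0]
wrist_force: [-8.9, 1.3, 23.2]
opening: 0.435
```

{"method": "arm_command", "body": {
  "motion": "0 0 -0.003 0 0 0 0.2; 0 0 0 0 0 0 0.2; 0 0 0 0 0 0 0.45; 0 0 0 0 0 0 0.5; 0 0 0 0 0 0 0.6; 0 0 0 0 0 0 0.65; 0 0 0 0 0 0 0.65"
}}

```text
time_s: 19.85
eef_pos: [0.4864, 0.0038, 0.0104]
eef_rot: [0.0, 0.913, 0.407, 0.001]
wrist_force: [-0.3, 0.7, 0.4]
opening: 0.649
```

{"method": "arm_command", "body": {
  "motion": "0 0 -0.03 0 0 0 0.65; 0 0 -0.06 0 0 0 0.65; 0 0 -0.1 0 0 0 0.7; 0 0 -0.15 0 0 0 0.8; 0 0 -0.15 0 0 0 0.8; 0 0 -0.15 0 0 0 0.8; 0 0 -0.15 0 0 0 0.8; 0 0 -0.1 0 0 0 0.8;0 0 0 0 0 0 0.8"
}}

```text
time_s: 20.6
eef_pos: [0.4834, 0.0045, 0.1971]
eef_rot: [-0.002, 0.913, 0.407, -0.002]
wrist_force: [1.0, -0.5, 1.5]
opening: 0.802
```

```bash
python3 - <<'E'
from snap import *
o,c,P,h,s,v=snap("w13")
plan([0.645,-0.188,0.16],yaw=-42,o=o)
E
```

```text
pos [0.4834 0.0045 0.1971] yaw_y -41.98 tool d mm [-34.9 249.1  36.1] rv deg [-0.26  0.14  0.02] F [ 1.  -0.5  1.5] op 0.802 t 20.6
total units [-0.1744  1.2453  0.1804] [-0.0043  0.0023  0.0004] rows 7 per row [-0.0249  0.1779  0.0258] [-0.0006  0.0003  0.0001]
```

View pics/w13.png

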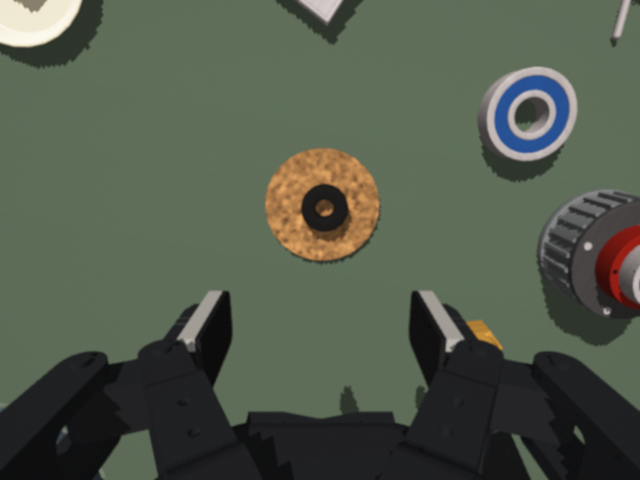

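{"method": "arm_command", "body": {
  "motion": "-0.012 0.09 0 0 0 0 0.8; -0.025 0.17 0 0 0 0 0.8; -0.025 0.17 0 0 0 0 0.8; -0.025 0.17 0 0 0 0 0.8; -0.025 0.17 0.02 0 0 0 0.8; -0.025 0.17 0.02 0 0 0 0.8; -0.025 0.17 0.02 0 0 0 0.8; -0.012 0.08 0 0 0 0 0.8; 0 0 0 0 0 0 0.8; 0 0 0 0 0 0 0.8"
}}

```text
time_s: 21.48
eef_pos: [0.6347, -0.1848, 0.165]
eef_rot: [-0.01, 0.913, 0.408, -0.009]
wrist_force: [-0.0, -0.3, -0.1]
opening: 0.797
```

```bash
python3 - <<'E'
from snap import *
plan([0.645,-0.188,0.12],yaw=-42)
E
```

```text
pos [ 0.6347 -0.1848  0.165 ] yaw_y -41.84 tool d mm [ 4.9 10.9 44.7] rv deg [-1.42  0.48  0.17] F [-0.  -0.3 -0.1] op 0.797 t 21.48
total units [0.0243 0.0545 0.2237] [-0.0237  0.008   0.0028] rows 2 per row [0.0121 0.0273 0.1119] [-0.0119  0.004   0.0014]
```

{"method": "arm_command", "body": {
  "motion": "0.024 0.05 0 -0.025 0.008 0 0.8; 0.003 0.005 0.05 -0.003 0 0 0.8; 0 0 0.04 0 0 0 0.8; 0 0 0 0 0 0 0.8; 0 0 0 0 0 0 0.8"
}}

```text
time_s: 21.9
eef_pos: [0.6414, -0.1829, 0.1402]
eef_rot: [-0.002, 0.912, 0.409, -0.002]
wrist_force: [-0.2, 0.2, 0.4]
opening: 0.797
```

```bash
python3 - <<'E'
from snap import *
o,c,P,h,s,v=snap("w14")
plan([0.645,-0.188,0.07],yaw=-42,o=o)
p=proj(c,[.645,-.188,.083],P)[0];print(p)
b=comp((h>100)&(h<125)&(s>100),p); ys,xs=np.nonzero(b); print("blue bbox centre",(xs.min()+xs.max())/2,(ys.min()+ys.max())/2)
e=cv2.fitEllipse(cv2.convexHull(np.stack([xs,ys],1).astype(np.int32)));print(e, onz(c,e[0],.083,P))
E
```

```text
pos [ 0.6414 -0.1829  0.1402] yaw_y -41.7 tool d mm [-1.2  6.5 70.2] rv deg [-0.33  0.14  0.3 ] F [-0.2  0.2  0.4] op 0.797 t 21.9
total units [-0.006   0.0324  0.3509] [-0.0055  0.0024  0.005 ] rows 2 per row [-0.003   0.0162  0.1754] [-0.0027  0.0012  0.0025]
[331.71760691 260.18381411]
blue bbox centre 331.5 259.0
((331.55499267578125, 259.3200988769531), (72.67567443847656, 77.37173461914062), 87.1949462890625) [ 0.64526178 -0.18756774  0.083     ]
```

View pics/w14.png

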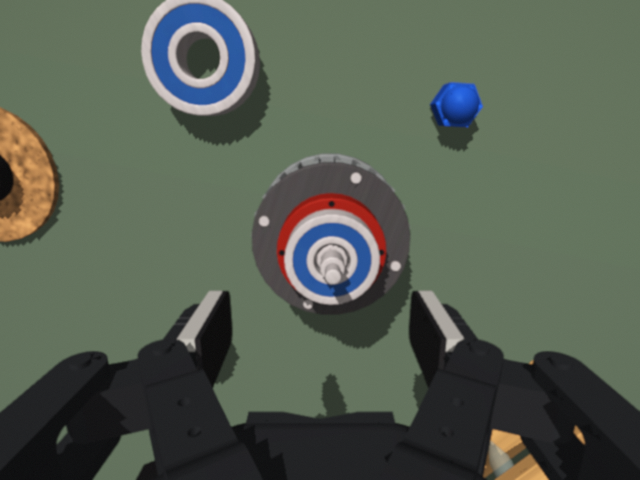

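{"method": "arm_command", "body": {
  "motion": "-0.006 0.03 0 -0.005 0.002 0.004 0.8; 0 0.003 0.06 0 0 0 0.8; 0 -0.003 0.1 0 0 0 0.8; 0 -0.003 0.1 0 0 0 0.8; 0 0 0.03 0 0 0 0.8; 0 0 0 0 0 0 0.8; 0 0 0 0 0 0 0.8"
}}

```text
time_s: 22.53
eef_pos: [0.6462, -0.1881, 0.0809]
eef_rot: [0.002, 0.913, 0.407, 0.001]
wrist_force: [-0.1, -0.7, -0.4]
opening: 0.798
```

```bash
python3 - <<'E'
from snap import *
plan([0.645,-0.188,0.069],yaw=-42)
E
```

```text
pos [ 0.6462 -0.1881  0.0809] yaw_y -41.93 tool d mm [-0.7 -1.  11.9] rv deg [ 0.23 -0.05  0.07] F [-0.1 -0.7 -0.4] op 0.798 t 22.53
total units [-0.0036 -0.0049  0.0594] [ 0.0038 -0.0009  0.0012] rows 1 per row [-0.0036 -0.0049  0.0594] [ 0.0038 -0.0009  0.0012]
```

{"method": "arm_command", "body": {
  "motion": "-0.004 -0.006 0.025 0.004 0 0 0.8; 0 0 0.03 0 0 0 0.8; 0 0 0.01 0 0 0 0.75; 0 0 0 0 0 0 0.72; 0 0 0 0 0 0 0.7"
}}

```text
time_s: 22.95
eef_pos: [0.6465, -0.189, 0.0699]
eef_rot: [0.001, 0.913, 0.407, 0.002]
wrist_force: [0.4, -0.2, 0.5]
opening: 0.698
```

```bash
python3 - <<'E'
from snap import *
plan([0.645,-0.188,0.069],yaw=-42)
E
```

```text
pos [ 0.6465 -0.189   0.0699] yaw_y -41.94 tool d mm [-0.3 -1.8  0.9] rv deg [ 0.23 -0.13  0.06] F [ 0.4 -0.2  0.5] op 0.698 t 22.95
total units [-0.0015 -0.009   0.0043] [ 0.0038 -0.0021  0.001 ] rows 1 per row [-0.0015 -0.009   0.0043] [ 0.0038 -0.0021  0.001 ]
```

{"method": "arm_command", "body": {
  "motion": "-0.002 -0.012 0.005 0.004 0 0 0.68; 0 0 0 0 0 0 0.66; 0 0 0.002 0 0 0 0.6; 0 0 0 0 0 0 0.5; 0 0 0.002 0 0 0 0.4; 0 0 0 0 0 0 0.3; 0 0 0 0 0 0 0.3; 0 0 0 0 0 0 0.3"
}}

```text
time_s: 23.62
eef_pos: [0.6454, -0.188, 0.0705]
eef_rot: [0.001, 0.913, 0.407, 0.002]
wrist_force: [0.2, 0.6, 1.5]
opening: 0.572
```

{"method": "arm_command", "body": {
  "motion": "0 0 -0.02 0 0 0 0.3; 0 0 -0.03 0 0 0 0.3; 0 0 -0.03 0 0 0 0.3; 0 0 -0.04 0 0 0 0.3; 0 0 -0.04 0 0 0 0.3; 0 0 -0.04 0 0 0 0.3; 0 0 -0.04 0 0 0 0.3"
}}

```text
time_s: 24.2
eef_pos: [0.6433, -0.1871, 0.1197]
eef_rot: [-0.002, 0.913, 0.407, 0.0]
wrist_force: [-0.2, -0.4, -1.5]
opening: 0.575
```

```bash
python3 - <<'E'
from snap import *
o,c,P,h,s,v=snap("w15")
plan([0.631,0.182,0.15],yaw=-42,o=o)
E
```

```text
pos [ 0.6433 -0.1871  0.1197] yaw_y -41.93 tool d mm [ 266.4 -255.8  -29.1] rv deg [-0.18 -0.09  0.07] F [-0.2 -0.4 -1.5] op 0.575 t 24.2
total units [ 1.332  -1.2792 -0.1457] [-0.003  -0.0014  0.0012] rows 10 per row [ 0.1332 -0.1279 -0.0146] [-0.0003 -0.0001  0.0001]
```

View pics/w15.png

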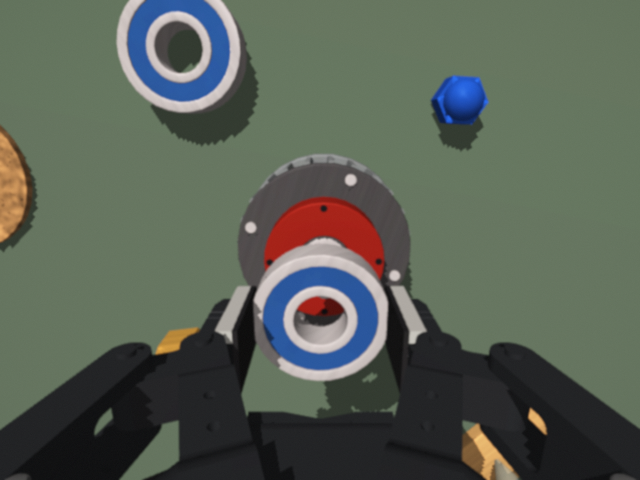

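{"method": "arm_command", "body": {
  "motion": "0 0 -0.08 0 0 0 0.3; 0.05 -0.05 -0.08 0 0 0 0.3; 0.13 -0.125 -0.05 0 0 0 0.3; 0.13 -0.125 0 0 0 0 0.3; 0.13 -0.125 0 0 0 0 0.3; 0.13 -0.125 0 0 0 0 0.3; 0.13 -0.125 0 0 0 0 0.3; 0.13 -0.125 0 0 0 0 0.3; 0.13 -0.125 0 0 0 0 0.3; 0.13 -0.125 0 0 0 0 0.3"
}}

```text
time_s: 25.08
eef_pos: [0.6362, 0.1237, 0.1772]
eef_rot: [0.004, 0.916, 0.402, 0.007]
wrist_force: [1.1, 0.1, -2.2]
opening: 0.574
```

```bash
python3 - <<'E'
from snap import *
plan([0.631,0.182,0.15],yaw=-42)
E
```

```text
pos [0.6362 0.1237 0.1772] yaw_y -42.65 tool d mm [ 39.1 -43.6  27. ] rv deg [ 0.7  -0.53 -0.65] F [ 1.1  0.1 -2.2] op 0.574 t 25.08
total units [ 0.1956 -0.2181  0.1351] [ 0.0117 -0.0089 -0.0108] rows 2 per row [ 0.0978 -0.109   0.0676] [ 0.0058 -0.0045 -0.0054]
```

{"method": "arm_command", "body": {
  "motion": "0.08 -0.09 0 0.008 -0.006 -0.007 0.3; 0.03 -0.035 0 0.002 -0.002 0 0.3; 0 0 0 0 0 0 0.3; 0 0 0 0 0 0 0.3"
}}

```text
time_s: 25.42
eef_pos: [0.6295, 0.1703, 0.1805]
eef_rot: [-0.0, 0.912, 0.41, 0.002]
wrist_force: [-0.1, 0.1, -1.7]
opening: 0.576
```

```bash
python3 - <<'E'
from snap import *
o,c,P,h,s,v=snap("w16")
plan([0.631,0.182,0.10],yaw=-42,o=o)
print(o["q"].round(2))
def rect(x,y,a,z,h): 
    t=np.radians(a); u=np.array([np.cos(t),np.sin(t)]);w=np.array([-u[1],u[0]]); 
    return np.array([[*(np.array([x,y])+h*(i*u+j*w)),z] for i,j in((1,1),(1,-1),(-1,-1),(-1,1))])
im=c["img"][:,:,::-1].copy()
for z,h in ((.014,.061),(.003,.058)): cv2.polylines(im,[proj(c,rect(.631,.182,13,z,h),P).round().astype(np.int32)],True,(0,0,255),1)
cv2.imwrite("pics/w16o.png",im)
E
```

```text
pos [0.6295 0.1703 0.1805] yaw_y -41.56 tool d mm [ 9.4 -6.8 80.6] rv deg [ 0.08 -0.28  0.44] F [-0.1  0.1 -1.7] op 0.576 t 25.42
total units [ 0.0469 -0.0338  0.4029] [ 0.0013 -0.0046  0.0074] rows 3 per row [ 0.0156 -0.0113  0.1343] [ 0.0004 -0.0015  0.0025]
[0.08 0.39 1.45 0.   1.3  0.81]
```

View pics/w16o.png

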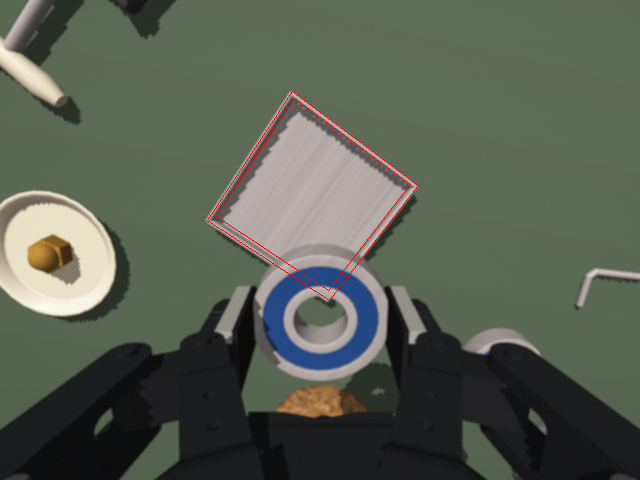

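{"method": "arm_command", "body": {
  "motion": "0.035 -0.025 0 0.001 -0.004 0.007 0.3; 0.01 -0.008 0.06 0 0 0 0.3; 0 -0.005 0.12 0 0 0 0.3; 0 -0.005 0.12 0 0 0 0.3; 0 -0.005 0.12 0 0 0 0.3; 0 -0.005 0.1 0 0 0 0.3; 0 0 0.06 0 0 0 0.3; 0 0 0 0 0 0 0.3; 0 0 0 0 0 0 0.3"
}}

```text
time_s: 26.22
eef_pos: [0.631, 0.1745, 0.057]
eef_rot: [0.001, 0.917, 0.399, 0.001]
wrist_force: [0.2, 0.1, -1.2]
opening: 0.575
```

```bash
python3 - <<'E'
from snap import *
plan([0.631,0.182,0.0055],yaw=-42)
E
```

```text
pos [0.631  0.1745 0.057 ] yaw_y -42.94 tool d mm [ 5.5 -5.3 51.5] rv deg [ 0.18 -0.03 -0.94] F [ 0.2  0.1 -1.2] op 0.575 t 26.22
total units [ 0.0273 -0.0263  0.2573] [ 0.0029 -0.0005 -0.0156] rows 2 per row [ 0.0136 -0.0131  0.1287] [ 0.0015 -0.0003 -0.0078]
```

{"method": "arm_command", "body": {
  "motion": "0.025 -0.025 0 0.003 0 -0.01 0.3; 0.005 -0.005 0.05 0 0 -0.004 0.3; 0 -0.003 0.06 0 0 0 0.3; 0 -0.003 0.06 0 0 0 0.3; 0 0 0.02 0 0 0 0.3; 0 0 0 0 0 0 0.3; 0 0 0 0 0 0 0.3"
}}

```text
time_s: 26.8
eef_pos: [0.6332, 0.1847, 0.0193]
eef_rot: [0.001, 0.914, 0.406, 0.004]
wrist_force: [0.7, -0.2, -1.9]
opening: 0.579
```

```bash
python3 - <<'E'
from snap import *
plan([0.631,0.182,0.0055],yaw=-42)
E
```

```text
pos [0.6332 0.1847 0.0193] yaw_y -42.06 tool d mm [-3.6  0.1 13.8] rv deg [ 0.25 -0.33 -0.06] F [ 0.7 -0.2 -1.9] op 0.579 t 26.8
total units [-0.0178  0.0003  0.0689] [ 0.0042 -0.0055 -0.0009] rows 1 per row [-0.0178  0.0003  0.0689] [ 0.0042 -0.0055 -0.0009]
```

{"method": "arm_command", "body": {
  "motion": "-0.018 0 0.015 0.005 -0.006 0 0.3; -0.003 0 0.03 0 -0.001 0 0.3; 0 0 0.015 0 0 0 0.3; 0 0 0 0 0 0 0.3; 0 0 0 0 0 0 0.3"
}}

```text
time_s: 27.22
eef_pos: [0.6308, 0.1811, 0.0069]
eef_rot: [0.0, 0.914, 0.406, -0.001]
wrist_force: [-0.3, -0.1, -1.8]
opening: 0.574
```

```bash
python3 - <<'E'
from snap import *
plan([0.631,0.182,0.0055],yaw=-42)
E
```

```text
pos [0.6308 0.1811 0.0069] yaw_y -42.06 tool d mm [ 0.8 -0.4  1.4] rv deg [-0.02  0.08 -0.06] F [-0.3 -0.1 -1.8] op 0.574 t 27.22
total units [ 0.0038 -0.0021  0.0071] [-0.0004  0.0013 -0.001 ] rows 1 per row [ 0.0038 -0.0021  0.0071] [-0.0004  0.0013 -0.001 ]
```

{"method": "arm_command", "body": {
  "motion": "0 0 0.008 0 0 0 0.3; 0 0 0.005 0 0 0 0.3"
}}

```text
time_s: 27.38
eef_pos: [0.6313, 0.1811, 0.0055]
eef_rot: [0.0, 0.914, 0.406, -0.0]
wrist_force: [-4.6, -1.5, 9.2]
opening: 0.574
```

{"method": "arm_command", "body": {
  "motion": "0 0 0.003 0 0 0 0.3; 0 0 0.003 0 0 0 0.3"
}}

```text
time_s: 27.55
eef_pos: [0.6318, 0.1812, 0.0055]
eef_rot: [0.0, 0.914, 0.406, 0.0]
wrist_force: [-2.6, -1.0, 2.2]
opening: 0.573
```

Contact (z 5.5 mm, as expected). Release.

{"method": "arm_command", "body": {
  "motion": "0 0 0 0 0 0 0.3; 0 0 0 0 0 0 0.6; 0 0 0 0 0 0 0.65; 0 0 0 0 0 0 0.7; 0 0 0 0 0 0 0.72; 0 0 0 0 0 0 0.72"
}}

```text
time_s: 28.05
eef_pos: [0.633, 0.1814, 0.0059]
eef_rot: [0.001, 0.914, 0.406, 0.001]
wrist_force: [-0.2, 0.3, -0.9]
opening: 0.722
```

{"method": "arm_command", "body": {
  "motion": "0 0 -0.03 0 0 0 0.72; 0 0 -0.06 0 0 0 0.72; 0 0 -0.1 0 0 0 0.75; 0 0 -0.15 0 0 0 1; 0 0 -0.15 0 0 0 1; 0 0 -0.15 0 0 0 1; 0 0 -0.15 0 0 0 1; 0 0 -0.1 0 0 0 1;0 0 0 0 0 0 1"
}}

```text
time_s: 28.8
eef_pos: [0.6315, 0.1814, 0.1982]
eef_rot: [0.001, 0.914, 0.406, 0.001]
wrist_force: [0.4, 0.1, 0.8]
opening: 0.997
```

```bash
python3 - <<'E'
from snap import *
o,c,P,h,s,v=snap("w17")
p=proj(c,[.631,.182,.018],P)[0]
b=comp((h>100)&(h<125)&(s>100),p); ys,xs=np.nonzero(b)
e=cv2.fitEllipse(cv2.convexHull(np.stack([xs,ys],1).astype(np.int32)));print(e, onz(c,e[0],.018,P))
plan([0.645,-0.188,0.15],yaw=-42,o=o)
E
```

```text
((320.14404296875, 210.0639190673828), (47.961883544921875, 49.156761169433594), 81.76405334472656) [0.63218488 0.18125806 0.018     ]
pos [0.6315 0.1814 0.1982] yaw_y -42.06 tool d mm [-265.3  257.3   48.4] rv deg [ 0.15 -0.1  -0.06] F [0.4 0.1 0.8] op 0.997 t 28.8
total units [-1.3265  1.2866  0.2418] [ 0.0025 -0.0017 -0.0009] rows 10 per row [-0.1326  0.1287  0.0242] [ 0.0002 -0.0002 -0.0001]
```

View pics/w17.png

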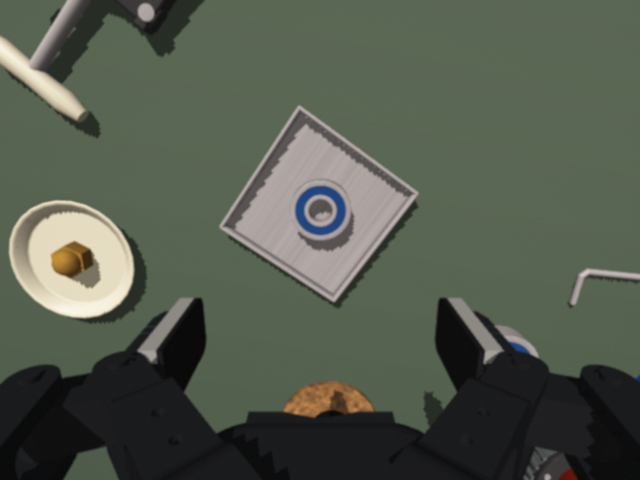

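{"method": "arm_command", "body": {
  "motion": "-0.06 0.06 0 0 0 0 1; -0.13 0.125 0 0 0 0 1; -0.13 0.125 0 0 0 0 1; -0.13 0.125 0 0 0 0 1; -0.13 0.125 0 0 0 0 1; -0.13 0.125 0 0 0 0 1; -0.13 0.125 0 0 0 0 1; -0.13 0.125 0 0 0 0 1; -0.13 0.125 0 0 0 0 1; -0.13 0.125 0 0 0 0 1"
}}

```text
time_s: 29.68
eef_pos: [0.6367, -0.1629, 0.1864]
eef_rot: [-0.005, 0.911, 0.413, -0.004]
wrist_force: [0.8, -1.0, -0.1]
opening: 1.002
```

```bash
python3 - <<'E'
from snap import *
plan([0.645,-0.188,0.15],yaw=-42)
E
```

```text
pos [ 0.6367 -0.1629  0.1864] yaw_y -41.25 tool d mm [-13.3  23.2  36.1] rv deg [-0.73  0.13  0.76] F [ 0.8 -1.  -0.1] op 1.002 t 29.68
total units [-0.0664  0.1162  0.1807] [-0.0121  0.0022  0.0126] rows 2 per row [-0.0332  0.0581  0.0903] [-0.0061  0.0011  0.0063]
```

{"method": "arm_command", "body": {
  "motion": "-0.03 0.05 0 -0.006 0.001 0.006 1; -0.02 0.035 0.05 -0.003 0 0.004 1; 0 0 0.08 0 0 0 1; 0 0 0.05 0 0 0 1; 0 0 0 0 0 0 1; 0 0 0 0 0 0 1"
}}

```text
time_s: 30.18
eef_pos: [0.6385, -0.1885, 0.1405]
eef_rot: [-0.004, 0.915, 0.404, -0.005]
wrist_force: [0.3, 0.3, 0.3]
opening: 1.0
```

```bash
python3 - <<'E'
from snap import *
o,c,P,h,s,v=snap("w18")
plan([0.645,-0.188,0.09],yaw=-42,o=o)
p=proj(c,[.645,-.188,.068],P)[0];print(p)
r=comp(((h<8)|(h>172))&(s>140)&(v>50),p); print(r.sum())
print(fit(c,P,cv2.morphologyEx(r.astype(np.uint8),cv2.MORPH_CLOSE,np.ones((41,41)))>0,lambda x,y:np.vstack([circ(x,y,.05,.032),circ(x,y,.068,.032)]),[.645,-.188],[.003,.003]))
E
```

```text
pos [ 0.6385 -0.1885  0.1405] yaw_y -42.4 tool d mm [ 5.   5.  50.4] rv deg [-0.64  0.3  -0.4 ] F [0.3 0.3 0.3] op 1.0 t 30.18
total units [0.0249 0.0249 0.252 ] [-0.0107  0.0049 -0.0066] rows 2 per row [0.0125 0.0125 0.126 ] [-0.0053  0.0025 -0.0033]
[329.0120387  240.98332889]
7684
(array([ 0.64462858, -0.18833535]), np.float64(0.012997047698127151))
```

View pics/w18.png

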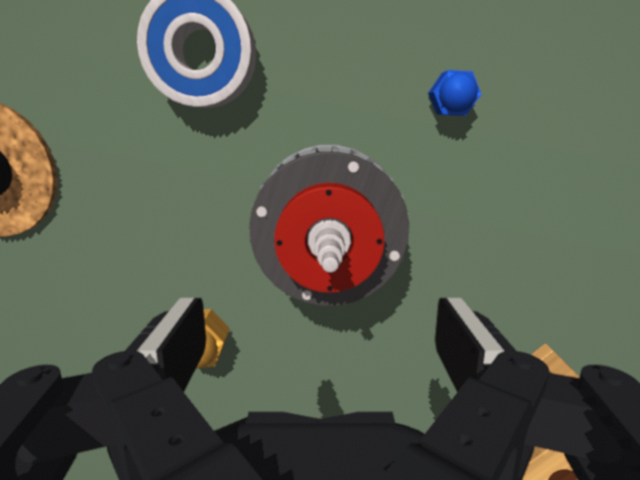

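{"method": "arm_command", "body": {
  "motion": "0.02 0.02 0 -0.01 0.005 -0.006 1; 0.005 0.005 0.06 0 0 0 1; 0 -0.003 0.09 0 0 0 1; 0 -0.003 0.08 0 0 0 1; 0 0 0.04 0 0 0 1; 0 0 0 0 0 0 1; 0 0 0 0 0 0 1"
}}

```text
time_s: 30.82
eef_pos: [0.6493, -0.1832, 0.0865]
eef_rot: [0.003, 0.912, 0.41, 0.003]
wrist_force: [0.2, 0.4, -0.9]
opening: 1.002
```

```bash
python3 - <<'E'
from snap import *
o,c,P,h,s,v=snap("w19")
plan([0.6447,-0.1882,0.052],yaw=-42,o=o)
E
```

```text
pos [ 0.6493 -0.1832  0.0865] yaw_y -41.6 tool d mm [-6.9 -0.4 34.4] rv deg [ 0.41 -0.19  0.4 ] F [ 0.2  0.4 -0.9] op 1.002 t 30.82
total units [-0.0345 -0.0019  0.1722] [ 0.0069 -0.0032  0.0066] rows 1 per row [-0.0345 -0.0019  0.1722] [ 0.0069 -0.0032  0.0066]
```

View pics/w19.png

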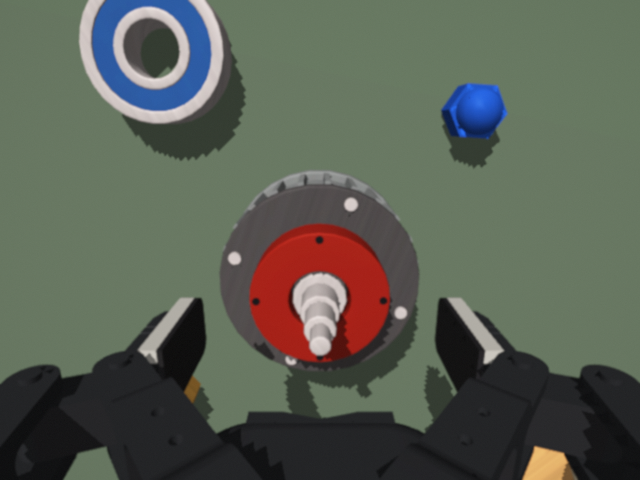

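{"method": "arm_command", "body": {
  "motion": "-0.035 0 0 0.007 -0.003 0.007 1; -0.005 0 0.03 0 0 0 1; 0 -0.002 0.05 0 0 0 1; 0 -0.002 0.05 0 0 0 1; 0 0 0.02 0 0 0 1; 0 0 0 0 0 0 1; 0 0 0 0 0 0 1"
}}

```text
time_s: 31.45
eef_pos: [0.6445, -0.1907, 0.0566]
eef_rot: [0.002, 0.914, 0.406, 0.001]
wrist_force: [-0.8, 0.2, 0.1]
opening: 1.0
```

```bash
python3 - <<'E'
from snap import *
o,c,P,h,s,v=snap("w20")
plan([0.6447,-0.1882,0.052],yaw=-42,o=o)
E
```

```text
pos [ 0.6445 -0.1907  0.0566] yaw_y -42.11 tool d mm [ 2.  -1.5  4.6] rv deg [ 0.23 -0.07 -0.11] F [-0.8  0.2  0.1] op 1.0 t 31.45
total units [ 0.0099 -0.0075  0.0229] [ 0.0039 -0.0012 -0.0019] rows 1 per row [ 0.0099 -0.0075  0.0229] [ 0.0039 -0.0012 -0.0019]
```

View pics/w20.png

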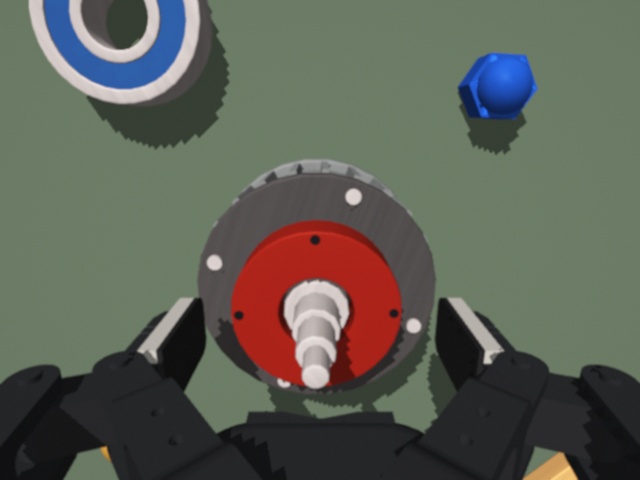

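{"method": "arm_command", "body": {
  "motion": "0.01 -0.009 0.018 0.004 0 0 1; 0 0 0.01 0 0 0 0.95; 0 0 0 0 0 0 0.88; 0 0 0 0 0 0 0.84"
}}

```text
time_s: 31.83
eef_pos: [0.645, -0.1876, 0.0511]
eef_rot: [-0.0, 0.914, 0.406, 0.001]
wrist_force: [0.6, -0.1, 0.4]
opening: 0.839
```

```bash
python3 - <<'E'
from snap import *
plan([0.6447,-0.1882,0.052],yaw=-42)
E
```

```text
pos [ 0.645  -0.1876  0.0511] yaw_y -42.09 tool d mm [-0.6  0.2 -1. ] rv deg [ 0.02 -0.09 -0.09] F [ 0.6 -0.1  0.4] op 0.839 t 31.83
total units [-0.0032  0.0009 -0.0048] [ 0.0003 -0.0015 -0.0015] rows 1 per row [-0.0032  0.0009 -0.0048] [ 0.0003 -0.0015 -0.0015]
```

{"method": "arm_command", "body": {
  "motion": "-0.003 0 0 0 0 0 0.8; 0 0 0 0 0 0 0.75; 0 0 0 0 0 0 0.7; 0 0 0 0 0 0 0.6; 0 0 0 0 0 0 0.5; 0 0 0 0 0 0 0.4; 0 0 0 0 0 0 0.4"
}}

```text
time_s: 32.42
eef_pos: [0.645, -0.1882, 0.0524]
eef_rot: [0.0, 0.914, 0.406, 0.001]
wrist_force: [-0.1, -1.1, 1.1]
opening: 0.724
```

{"method": "arm_command", "body": {
  "motion": "0 0 -0.015 0 0 0 0.4; 0 0 -0.02 0 0 0 0.4; 0 0 -0.03 0 0 0 0.4; 0 0 -0.03 0 0 0 0.4; 0 0 -0.03 0 0 0 0.4; 0 0 -0.03 0 0 0 0.4; 0 0 -0.03 0 0 0 0.4; 0 0 -0.03 0 0 0 0.4"
}}

```text
time_s: 33.08
eef_pos: [0.6424, -0.1872, 0.0954]
eef_rot: [-0.002, 0.914, 0.406, -0.001]
wrist_force: [0.5, 0.1, -3.3]
opening: 0.72
```

```bash
python3 - <<'E'
from snap import *
o,c,P,h,s,v=snap("w21")
plan([0.6447,-0.1882,0.14],yaw=-42,o=o)
E
```

```text
pos [ 0.6424 -0.1872  0.0954] yaw_y -42.09 tool d mm [  0.8   2.2 -44.6] rv deg [-0.28  0.   -0.09] F [ 0.5  0.1 -3.3] op 0.72 t 33.08
total units [ 0.0038  0.0109 -0.223 ] [-0.0047  0.     -0.0015] rows 2 per row [ 0.0019  0.0054 -0.1115] [-0.0024  0.     -0.0007]
```

View pics/w21.png

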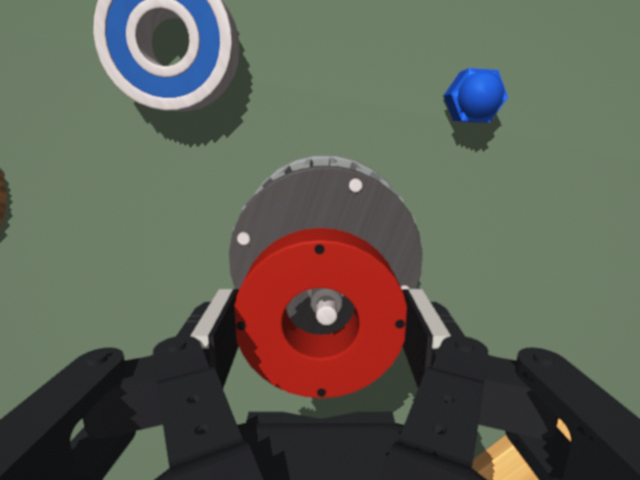

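{"method": "arm_command", "body": {
  "motion": "0.003 0.008 -0.04 -0.004 0 0 0.4; 0 0 -0.05 0 0 0 0.4; 0 0 -0.08 0 0 0 0.4; 0 0 -0.1 0 0 0 0.4; 0 0 -0.08 0 0 0 0.4; 0 0 0 0 0 0 0.4"
}}

```text
time_s: 33.63
eef_pos: [0.6446, -0.1879, 0.1731]
eef_rot: [0.001, 0.914, 0.406, 0.0]
wrist_force: [0.9, -0.5, -2.3]
opening: 0.723
```

```bash
python3 - <<'E'
from snap import *
o=get_obs();print(o["q"].round(2))
plan([0.414,-0.3095,0.17],yaw=-42,o=o)
E
```

```text
[-0.46  0.44  1.4   0.    1.3   0.27]
pos [ 0.6446 -0.1879  0.1731] yaw_y -42.08 tool d mm [-244.8  -89.6    2.9] rv deg [ 0.07 -0.02 -0.08] F [ 0.9 -0.5 -2.3] op 0.723 t 33.63
total units [-1.2238 -0.4482  0.0143] [ 0.0012 -0.0004 -0.0013] rows 7 per row [-0.1748 -0.064   0.002 ] [ 0.0002 -0.0001 -0.0002]
```

{"method": "arm_command", "body": {
  "motion": "-0.08 -0.03 0 0 0 0 0.4; -0.17 -0.063 0 0 0 0 0.4; -0.17 -0.063 0 0 0 0 0.4; -0.17 -0.063 0 0 0 0 0.4; -0.17 -0.063 0 0 0 0 0.4; -0.17 -0.063 0 0 0 0 0.4; -0.15 -0.055 0 0 0 0 0.4; -0.05 -0.02 0 0 0 0 0.4; 0 0 0 0 0 0 0.4; 0 0 0 0 0 0 0.4"
}}

```text
time_s: 34.47
eef_pos: [0.4233, -0.3014, 0.1719]
eef_rot: [0.003, 0.913, 0.408, 0.003]
wrist_force: [1.5, -0.4, -3.6]
opening: 0.721
```

```bash
python3 - <<'E'
from snap import *
o,c,P,h,s,v=snap("w22")
plan([0.414,-0.3095,0.17],yaw=-42,o=o)
def rect(x,y,a,z,h): 
    t=np.radians(a); u=np.array([np.cos(t),np.sin(t)]);w=np.array([-u[1],u[0]]); 
    return np.array([[*(np.array([x,y])+h*(i*u+j*w)),z] for i,j in((1,1),(1,-1),(-1,-1),(-1,1))])
im=c["img"][:,:,::-1].copy()
for z,h in ((.03,.055),(0,.055)): cv2.polylines(im,[proj(c,rect(.414,-.3095,-16,z,h),P).round().astype(np.int32)],True,(0,0,255),1)
cv2.imwrite("pics/w22o.png",im)
E
```

```text
pos [ 0.4233 -0.3014  0.1719] yaw_y -41.88 tool d mm [-12.2  -1.5   1.9] rv deg [ 0.38 -0.15  0.12] F [ 1.5 -0.4 -3.6] op 0.721 t 34.47
total units [-0.061  -0.0077  0.0093] [ 0.0063 -0.0024  0.002 ] rows 1 per row [-0.061  -0.0077  0.0093] [ 0.0063 -0.0024  0.002 ]
```

View pics/w22o.png

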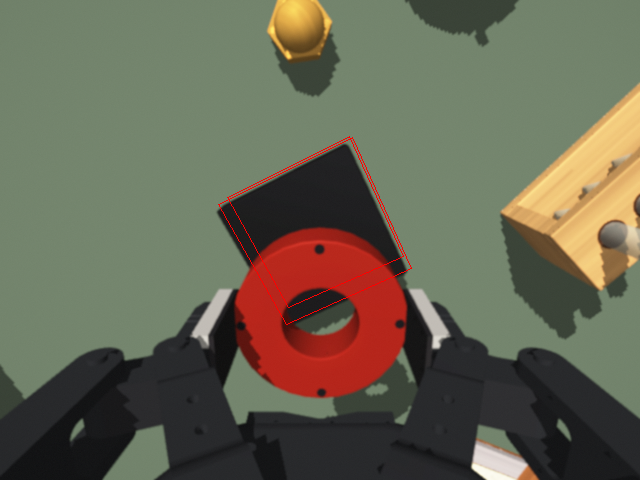

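```bash
python3 - <<'E'
from snap import *
from scipy.optimize import minimize
o,c,P,h,s,v=snap("w22b")
def rect(x,y,a,z,h=.055): 
    t=np.radians(a); u=np.array([np.cos(t),np.sin(t)]);w=np.array([-u[1],u[0]]); 
    return np.array([[*(np.array([x,y])+h*(i*u+j*w)),z] for i,j in((1,1),(1,-1),(-1,-1),(-1,1))])
dark=(v<55)&(s<130); m=comp(dark,(310,210)); print(m.sum())
Y,X=np.mgrid[:480,:640]
red=((h<8)|(h>172))&(s>100)
valid=(Y<285)&~cv2.dilate(red.astype(np.uint8),np.ones((7,7))).astype(bool)&(Y<225)|((Y<285)&(X>385)&(Y<262))
valid&=~cv2.dilate(red.astype(np.uint8),np.ones((7,7))).astype(bool)
def cost(p):
    q=proj(c,np.vstack([rect(*p[:3],.03),rect(*p[:3],0)]),P); M=np.zeros((480,640),np.uint8)
    cv2.fillConvexPoly(M,(cv2.convexHull(q.astype(np.float32))*16).round().astype(np.int32),1,shift=4)
    return ((M>0)!=m)[valid].sum()
best=min((minimize(cost,[x0,y0,-16],method="Nelder-Mead",options=dict(initial_simplex=[[x0,y0,-16],[x0+.004,y0,-16],[x0,y0+.004,-16],[x0,y0,-13]])) for x0 in(.41,.414,.418) for y0 in(-.313,-.309)),key=lambda r:r.fun); print(best.x,best.fun)
im=c["img"][:,:,::-1].copy()
for z in (.03,0): cv2.polylines(im,[proj(c,rect(*best.x,z),P).round().astype(np.int32)],True,(0,0,255),1)
im[m&valid]=im[m&valid]//2+np.array([60,60,0],np.uint8)
cv2.imwrite("pics/w22c.png",cv2.resize(im[110:350,180:500],None,fx=2.5,fy=2.5))
E
```

```text
10417
[  0.40792045  -0.31248115 -15.58614162] 67.0
```

View pics/w22c.png

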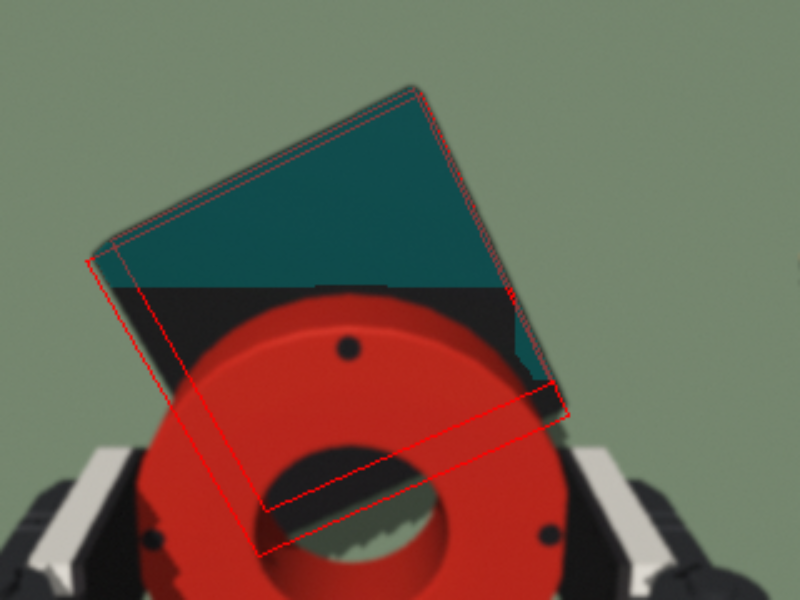

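```bash
python3 - <<'E'
from snap import *
plan([0.409,-0.311,0.033],yaw=-42)
E
```

```text
pos [ 0.4242 -0.301   0.1719] yaw_y -41.77 tool d mm [-17.9  -5.6 138.8] rv deg [ 0.38 -0.15  0.23] F [ 0.2  0.5 -4. ] op 0.723 t 34.57
total units [-0.0897 -0.0278  0.6941] [ 0.0064 -0.0025  0.0038] rows 4 per row [-0.0224 -0.007   0.1735] [ 0.0016 -0.0006  0.0009]
```

{"method": "arm_command", "body": {
  "motion": "-0.06 -0.02 0 0.006 -0.003 0.004 0.4; -0.03 -0.01 0.06 0 0 0 0.4; 0 0 0.12 0 0 0 0.4; 0 0 0.12 0 0 0 0.4; 0 0 0.1 0 0 0 0.4; 0 0 0.04 0 0 0 0.4; 0 0 0 0 0 0 0.4; 0 0 0 0 0 0 0.4"
}}

```text
time_s: 35.23
eef_pos: [0.4137, -0.3104, 0.0828]
eef_rot: [0.003, 0.911, 0.412, 0.0]
wrist_force: [-0.2, -0.5, -3.1]
opening: 0.721
```

```bash
python3 - <<'E'
from snap import *
plan([0.409,-0.311,0.033],yaw=-42)
E
```

```text
pos [ 0.4137 -0.3104  0.0828] yaw_y -41.35 tool d mm [-3.5 -3.4 49.8] rv deg [0.29 0.08 0.65] F [-0.2 -0.5 -3.1] op 0.721 t 35.23
total units [-0.0174 -0.0168  0.2488] [0.0048 0.0014 0.0108] rows 2 per row [-0.0087 -0.0084  0.1244] [0.0024 0.0007 0.0054]
```

{"method": "arm_command", "body": {
  "motion": "-0.015 -0.015 0 0.004 0.001 0.01 0.4; -0.003 -0.003 0.05 0 0 0 0.4; 0 0 0.06 0 0 0 0.4; 0 0 0.06 0 0 0 0.4; 0 0 0.02 0 0 0 0.4; 0 0 0 0 0 0 0.4; 0 0 0 0 0 0 0.4"
}}

```text
time_s: 35.82
eef_pos: [0.411, -0.3137, 0.046]
eef_rot: [0.004, 0.913, 0.407, 0.001]
wrist_force: [0.6, 0.4, -3.6]
opening: 0.728
```

```bash
python3 - <<'E'
from snap import *
plan([0.409,-0.311,0.033],yaw=-42)
E
```

```text
pos [ 0.411  -0.3137  0.046 ] yaw_y -41.95 tool d mm [ 0.7 -3.4 13. ] rv deg [0.52 0.1  0.05] F [ 0.6  0.4 -3.6] op 0.728 t 35.82
total units [ 0.0033 -0.0172  0.065 ] [0.0087 0.0017 0.0008] rows 1 per row [ 0.0033 -0.0172  0.065 ] [0.0087 0.0017 0.0008]
```

{"method": "arm_command", "body": {
  "motion": "0.003 -0.018 0.015 0.009 0.002 0 0.4; 0 -0.002 0.025 0.001 0 0 0.4; 0 0 0.015 0 0 0 0.4; 0 0 0 0 0 0 0.4; 0 0 0 0 0 0 0.4"
}}

```text
time_s: 36.23
eef_pos: [0.409, -0.3112, 0.0352]
eef_rot: [-0.0, 0.913, 0.407, 0.0]
wrist_force: [1.3, -0.3, -3.3]
opening: 0.725
```

```bash
python3 - <<'E'
from snap import *
plan([0.409,-0.311,0.0325],yaw=-42)
E
```

```text
pos [ 0.409  -0.3112  0.0352] yaw_y -41.95 tool d mm [ 0.2 -0.1  2.7] rv deg [-0.   -0.01  0.05] F [ 1.3 -0.3 -3.3] op 0.725 t 36.23
total units [ 0.0008 -0.0004  0.0136] [-0.0001 -0.0002  0.0008] rows 1 per row [ 0.0008 -0.0004  0.0136] [-0.0001 -0.0002  0.0008]
```

{"method": "arm_command", "body": {
  "motion": "0 0 0.01 0 0 0 0.4; 0 0 0.006 0 0 0 0.4; 0 0 0.003 0 0 0 0.4"
}}

```text
time_s: 36.48
eef_pos: [0.4093, -0.3115, 0.0323]
eef_rot: [0.0, 0.913, 0.407, 0.0]
wrist_force: [-4.3, 4.5, 9.9]
opening: 0.725
```

{"method": "arm_command", "body": {
  "motion": "0 0 0.004 0 0 0 0.4; 0 0 0.004 0 0 0 0.4"
}}

```text
time_s: 36.65
eef_pos: [0.4093, -0.3115, 0.0323]
eef_rot: [-0.0, 0.913, 0.407, -0.0]
wrist_force: [-3.7, 3.5, 6.0]
opening: 0.729
```

Contact made; release and retreat.

{"method": "arm_command", "body": {
  "motion": "0 0 0 0 0 0 0.4; 0 0 0 0 0 0 0.76; 0 0 0 0 0 0 0.82; 0 0 0 0 0 0 0.9; 0 0 0 0 0 0 1; 0 0 0 0 0 0 1; 0 0 0 0 0 0 1"
}}

```text
time_s: 37.23
eef_pos: [0.4111, -0.3136, 0.0343]
eef_rot: [0.003, 0.913, 0.407, 0.001]
wrist_force: [0.8, -0.1, 0.6]
opening: 0.998
```

{"method": "arm_command", "body": {
  "motion": "0 0 -0.03 0 0 0 1; 0 0 -0.06 0 0 0 1; 0 0 -0.1 0 0 0 1; 0 0 -0.15 0 0 0 1; 0 0 -0.15 0 0 0 1; 0 0 -0.15 0 0 0 1; 0 0 -0.15 0 0 0 1; 0 0 -0.1 0 0 0 1;0 0 0 0 0 0 1"
}}

```text
time_s: 37.98
eef_pos: [0.4095, -0.3116, 0.2268]
eef_rot: [0.003, 0.913, 0.407, 0.001]
wrist_force: [-0.1, -1.0, 0.4]
opening: 1.0
```

```bash
python3 - <<'E'
from snap import *
o,c,P,h,s,v=snap("w23")
print(o["time_s"],o["eef_pos"])
for n in ("scene","top"):
    k=camera(n); cv2.imwrite(f"pics/{n}_end.png",k["img"][:,:,::-1])
E
```

```text
37.9833 [ 0.40950623 -0.31162866  0.22680571]
```

View pics/w23.png

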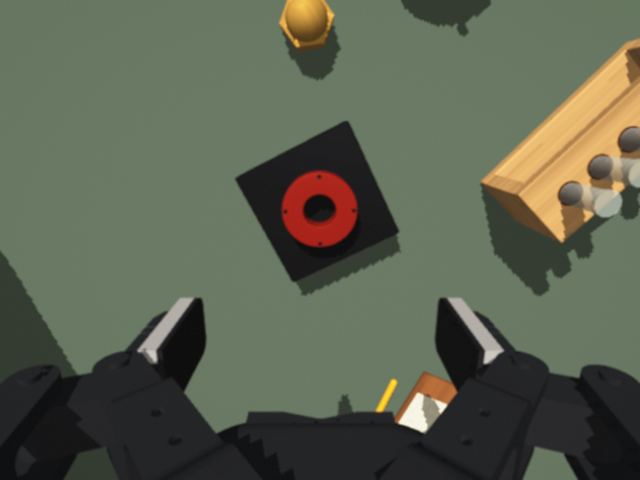

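View pics/scene_end.png

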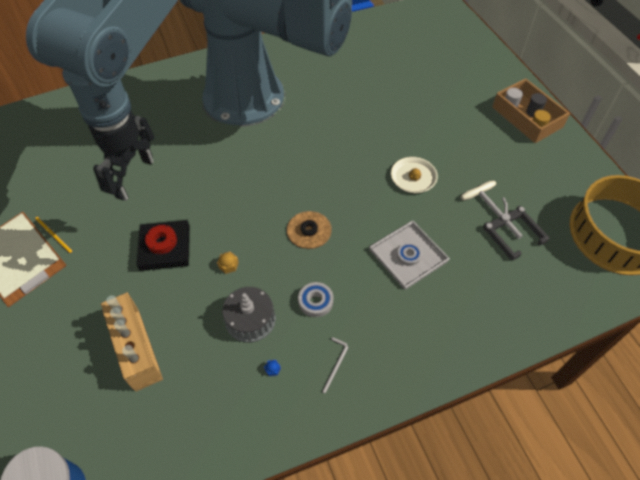

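View pics/top_end.png

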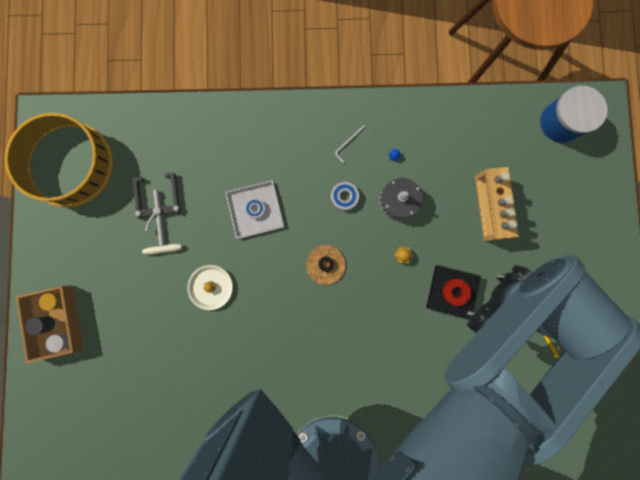

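```bash
python3 - <<'E'
from snap import *
o,c,P,h,s,v=snap("w24")
g=np.array([[347,122],[236,179],[293,281],[397,231]]); print(np.mean([onz(c,p,.03,P) for p in g],0))
r=comp(((h<8)|(h>172))&(s>140)&(v>50),(320,208))
print(fit(c,P,cv2.morphologyEx(r.astype(np.uint8),cv2.MORPH_CLOSE,np.ones((41,41)))>0,lambda x,y:np.vstack([circ(x,y,.03,.032),circ(x,y,.048,.032)]),[.409,-.311],[.003,.003]))
E
```

```text
[ 0.40723626 -0.30693958  0.03      ]
(array([ 0.40948743, -0.31181049]), np.float64(0.028557585430501353))
```

```bash
python3 - <<'E'
from snap import *
from scipy.optimize import minimize
o,c,P,h,s,v=snap("w25")
def rect(x,y,a,z,h=.055): 
    t=np.radians(a); u=np.array([np.cos(t),np.sin(t)]);w=np.array([-u[1],u[0]]); 
    return np.array([[*(np.array([x,y])+h*(i*u+j*w)),z] for i,j in((1,1),(1,-1),(-1,-1),(-1,1))])
m=((v<50)|(((h<8)|(h>172))&(s>100))); m=comp(m,(318,203)); 
print(m.sum())
g=lambda x,y,a:np.vstack([rect(x,y,a,.03),rect(x,y,a,0)])
x,f=fit(c,P,m,g,[.408,-.309,-16],[.004,.004,4],up=3);print(x,f)
im=c["img"][:,:,::-1].copy()
for z in (.03,0): cv2.polylines(im,[proj(c,rect(*x,z),P).round().astype(np.int32)],True,(0,0,255),1)
cv2.imwrite("pics/w25c.png",cv2.resize(im[100:310,200:440],None,fx=2.8,fy=2.8))
E
```

```text
15337
[  0.40909589  -0.31150097 -15.26237857] 0.03341036414565823
```

View pics/w25c.png

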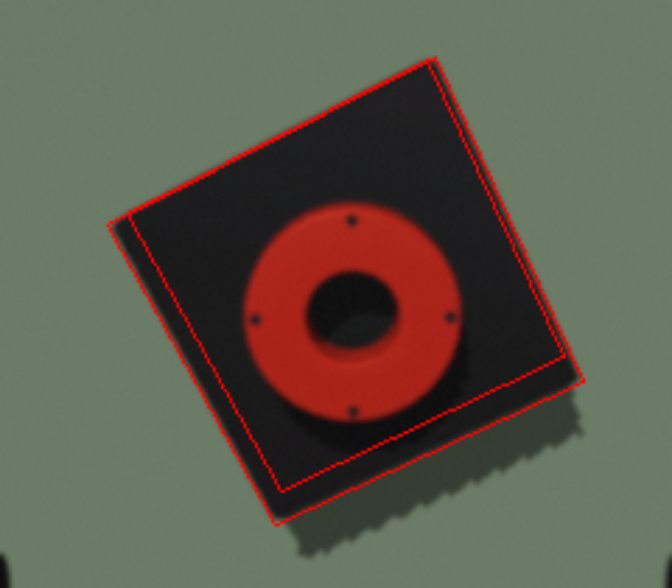

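```bash
python3 - <<'E'
from bench import *
print(hand_in())
E
```

```text
the job is handed in; nothing more can be done
None
```

I took the four parts off the spindle in order and set each one down flat, the same way up, in its own place. The job was handed in at about 38 s of the 128 s allowed, and the hand-in gives no verdict.

| Part | Place | Offset from the middle, by wrist camera |
|---|---|---|
| Brass cap nut (the smaller one) | porcelain dish | about 1 mm |
| Rubber ring | cork pad | about 2 mm |
| Ball bearing (the smaller one) | steel pan | about 1–2 mm |
| Red flange | granite plate | under 1 mm |

- **Set-downs:** I lowered each part until it touched and opened the jaws only after that. The highest wrist force I read was about 25 N, when the ring touched the cork.
- **Final pictures:** the last scene and top views show the spindle bare. The rack, the puller and the look-alike parts appear unmoved.
- **Robot:** the gripper was open, about 0.2 m above the granite and clear of everything.
- **Checks that disagreed:** the scene and top cameras differed by 3–4 mm on the dish, cork and pan and by about 13 mm on the granite, so I relied on the wrist camera. A rough check from granite corners I read by eye put the flange about 5 mm off. A fit to the plate's outline, which matched its edges in the overlay, put it under 1 mm off, and I trusted that one.

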